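Jack up the display plinth and hold it

ROBOT

A 6-joint arm with a two-finger parallel gripper is mounted at the origin on a cart in front of the work surface, level with it; the furniture and walls round the work are solid. World frame = base frame: x ahead of the robot, y to its left, z up, the work surface at z = 0. Lengths are in mm, angles in rad, forces in N, time in s.
With the tool pointing down it reaches from about 350 to 975 mm from the base axis. Payload 7.1 kg.
Tool frame: the origin (TCP) lies on the mounting face of the last link; the fingertips stand 182 mm ahead of it and the grasp point (between the pads) lies 163 mm ahead of it (ctrl.finger_overhang is the distance from the TCP to the fingertips, in mm); z points along the fingers, y is the direction in which the jaws open and shut (so a half turn about z gives the same grasp; the last joint's range is limited). The gripper opens to 88 mm and grips with 3 to 60 N. Pads are 20 mm wide; open, the fingers measure 115 mm over their backs; the gripper's body (75 mm by 178 mm) begins 61 mm behind the grasp point.
Start: joints at [-1.168, 0.423, 1.63, -0, 1.089, -0.019], TCP at [255.893, -570.198, 404.675] pointing down, gripper open.
Joint ranges: [-3, 3], [-0.9, 2.11], [0.09, 2.58], [-1.31, 4.45], [0.11, 2.69], [-2.54, 2.54]. Speed limits (rad/s): [2.39, 2.39, 3.01, 3.14, 3.14, 3.14].

INTERFACE

Orientations are given as a rotation vector (axis times angle).
In Python, from workcell import ctrl, viewer, recognise gives the robot as it stands.
- The arm moves only by the shell command python3 -m handwheel 'ROWS'. ROWS is JSON, a list of rows, each an object of numbers: "gripper": the closure, from 0 (fully open) to 1 (shut); "tx", "ty", "tz": the shift along the tool's x, y, z in m; "rx", "ry", "rz": the turn, a rotation vector about the tool's x, y, z in degrees. In form: [{"gripper": .., "tx": .., "ty": .., "tz": .., "rx": .., "ry": .., "rz": ..}, ...]. A call has 1 to 8 rows; each row shifts and turns the commanded pose from where the row before left it, along the tool's axes as they then stand; what a row does not reach is not made up. A row lasts 1/8 s, in which the tool goes at most 62.5 mm and 10.7 degrees, less where a joint would pass 70% of its speed; a pose out of reach is approached as far as the arm can. A call with a gripper value outside its range is refused whole. The fingers move at their own pace and stop on an object; the grip force is fixed at half the most. Time passes only in rows, so rows that do not move let the fingers close. It gives the time, the measured TCP pose, the force and the opening at its end, in the units of the state.
- ctrl.get_obs(): the state, without advancing time (a new reading comes with each control period).
- viewer.get_image(name): name is "scene" or "top" or "wrist"; returns a dict with "image" (480x640x3 uint8, red, green, blue), "range_z" (480x640 float32, mm along the optical axis (not along the pixel's ray), 0 where there is no reading), "vfov" (degrees; the focal length in pixels is half the picture's height over the tangent of half this angle, whatever the lens; pixels are square), "cx", "cy" (the principal point, pixels), "k1" (the pictures are not rectified: a ray, as slopes to the right and down, at radius r is drawn at 1 + k1 r^2 times it, then the intrinsics apply), "extrinsics" (4x4, takes a point from world to camera coordinates); the wrist camera has in their place "T_tool_cam" (4x4, takes a point from camera to tool coordinates, whose origin is the TCP and whose axes are the flange's). Camera axes: x right, y up, looking along -z (the intrinsics and any distortion apply to the point x, -y, -z); pixel columns grow to the right and rows downward; lengths in mm; the calibration is good to about 2 mm. A picture is of the moment at which its call begins: read the wrist's pose just before it.
- ctrl.close_job(): hands the job in, once; it reports no verdict.
Trained networks look in a picture, given as the dict that the camera call returned (one of the last four; its "shot" number tells which), for a name from the list of things; names that differ only in an ending like _2 or _b are one class to them, and where a whole thing is asked for, a point or a joint stands for the part that bears it (a point fixed in the world has none). Each returns a list of dicts, best first, with "p" (0 to 1); they miss things now and then, are a little off and sometimes report something else, mostly with a low value. They report only what shows in the picture. A call takes as long as a camera call. They do not tell look-alikes from the thing itself.
- recognise(picture, name): "xy" ([column, row] as shares, 0 to 1, of the picture: columns of its width, rows of its height, amid what is visible of it).
The state is a dict: "t": time; "qpos": joint angles; "qvel": joint speeds; "joint_torque": joint torques, N m; "ee_pos": TCP position; "orientation": TCP orientation; "ft_force": force on the tool from outside, world axes, zero at the start; "moment": the same for the moment, N m; "width": finger opening in mm.
Only numpy, scipy, OpenCV 4.12 (cv2) and the standard library are available. Lean on these libraries where they do the work, as an engineer would, in place of code of your own. Each camera call takes 0.05 s, during which the arm holds its last target.

TASK

Set the blue lever jack flat on the worktop with its round saddle centred under the orange-marked lift lug of the marble display plinth, its spigot end pointing straight away from the plinth; only then take the red-and-silver tube from its stand and push it fully down onto the jack's upright spigot. Swing this pump handle all the way down, away from the plinth, let it come right back up, then swing it all the way down a second time and finish still holding it there, so that the plinth stays raised on the jack for a colleague to change a foot. The handle springs back up if let go; do not knock the things standing around or lift the plinth by hand.

Things in the scene. Friction and masses are not known exactly. Their poses are not given: they have to be found in the camera images.
- plinth: marble display plinth, origin on the worktop under its middle, z up. Slab 130 mm (x) by 120 mm (y), top 72 mm high, a loose white box on it (to 115 mm high). Hinged along its +y side; two 22 mm feet at x = +-48, y = -40 mm. Steel lug 44 mm wide, 7 mm thick, top 72 mm high, reaches out at the -y side to y = -118 mm, orange disc on top, orange pad below
- lift_pad (a point): centre of the underside of the orange round lift pad (28 mm wide) under the lug: 61 mm above the worktop when the plinth is down, at x = 0, y = -95 mm of the plinth. Weight on it about 5 to 7 N
- plinth_top (a joint): tilt of the plinth's slab about its hinge, rad: 0 down on its feet, grows as the lug is raised; about 0.11 with the jack fully up
- jack: loose lever jack, 0.8 to 1 kg, base plate 190 x 60 x 10 mm; origin on its underside in the middle, z up, x towards the saddle end. Blue block to take hold of at the origin: 50 mm (x) by 36 mm (y), from 10 to 53 mm high. Saddle at x = +65 mm, handle hinge at x = -55 mm, 35 mm high
- saddle_top (a point): centre of the top of the jack's black round saddle (36 mm wide), 52 mm above the jack's underside when down (9 mm below the lift pad); rises 26 mm over the full handle swing; x = +65 mm, y = 0 of the jack
- jack_handle (a joint): angle of the jack's handle, rad: 0 upright (sprung back there when let go), grows as it swings down away from the saddle, towards the jack's -x; hinge axis along the jack's y, stop at 0.80. The swing takes about 1 N at the start and 5 N at the bottom, 110 mm from the hinge
- handle_shoulder (a point): centre of the collar on the handle on which the tube comes to rest, 20 mm from the hinge (55 mm above the jack's underside when upright). z along the steel spigot, which stands 60 mm above the collar: 16.6 mm thick, its last 10 mm tapered to 9 mm
- tube: loose straight tube open at both ends, the pump handle: 120 mm long, outside 26 mm, bore 19 mm, 70 g; lower 45 mm silver, upper 75 mm red. Origin in the middle of its silver end, z along the tube to the red end. It stands upright on the stand, silver end down. Smooth: swung by a light grip (20 N) it creeps out of the fingers
- tube_stand: fixed round steel stand, 68 mm wide, 8 mm thick, with a pin 14 mm thick in the middle, its tip 32 mm above the worktop, inside the tube; origin on the worktop under the pin. Between it and the jack stands an open box of pralines whose lid stands up to 160 mm high: carry the tube over it
- cocoa_tin: closed green tin with gold lid, 60 mm wide, 64 mm high, loose, right rear; origin in the middle of its underside. Leave it where it stands
- seal_stamp: brass stamp with red turned handle, 25 mm wide, 66 mm high, loose, at the rear; origin in the middle of its underside. Leave it where it stands
- timer: white square minute timer with a black dial, 56x56x27 mm, loose, front right; origin in the middle of its underside. Leave it where it stands
- bell: chrome counter bell, 82 mm wide, 56 mm high, loose, front left; origin in the middle of its underside. Leave it where it stands
- label_block: banded stack of blank white cards, 38x58x22 mm, loose, at the rear; origin in the middle of its underside. Leave it where it stands
- ribbon_spool: spool of gold ribbon, 62 mm wide, 24 mm high, loose, rear left; origin in the middle of its underside. Leave it where it stands
- display_box: white ribboned box, 55x55x43 mm, loose, on the plinth's slab, 72 mm up; origin in the middle of its underside. Leave it where it stands
Things that resemble listed ones, but are neither listed nor needed, are in the scene too. Of the things that look like the tube, the largest one is meant.

How it is judged (in metres and radians):
On the way, in this order (a step that is already met when the one before it is completed fails the run):
1. the jack stands flat and at rest with its saddle centred under the lift pad (within 10 mm), its spigot end away from the plinth (horizontal distance between saddle_top and lift_pad below 0.01 m and angle between jack's own z axis and vertical below 0.06 rad and height (world z) of jack below 0.004 m and linear speed of jack below 0.02 m/s and angle between the x axis of jack and the y axis of plinth, either way round below 0.4 rad and y of jack in the frame of plinth below -0.13 m), for 0.3 s.
2. the tube sits fully on the spigot, within 6 mm of the collar (distance between tube and handle_shoulder below 0.006 m and angle between the z axis of tube and the z axis of handle_shoulder, either way round below 0.12 rad), for 0.2 s.
3. first stroke: the handle is down and the lug is raised on the saddle (value of joint jack_handle above 0.66 rad and value of joint plinth_top above 0.06 rad), for 0.1 s.
4. the handle is back up (value of joint jack_handle below 0.2 rad), for 0.05 s.
At the end, for the whole second after the job is handed in: fingers on the tube (over 1 N) hold the handle down past 0.66 rad of 0.80; tube within 12 mm of the collar; plinth tilted over 0.06 rad, carried by the saddle (over 1.5 N, within 18 mm of the pad centre), untouched by the robot; jack flat on the worktop, tilt under 0.1 rad (all of step 3 and contact force between jack and plinth above 1.5 N and contact force between the fingers and tube above 1 N and contact force between each of the arm, the fingers and plinth below 0.5 N and horizontal distance between saddle_top and lift_pad below 0.018 m and angle between jack's own z axis and vertical below 0.1 rad and velocity of joint jack_handle below 0.1 rad/s and distance between tube and handle_shoulder below 0.012 m and angle between the z axis of tube and the z axis of handle_shoulder, either way round below 0.15 rad); the arm keeps its last pose, push and grip.
It fails at once if a bystander (tin, stamp, timer, bell, card stack, white box or ribbon spool) is moved more than 3 cm (distance of any of cocoa_tin, seal_stamp, timer, bell, label_block, ribbon_spool, display_box from where it was at the start of the episode above 0.03 m).
It fails at once if the robot lifts or shoves the plinth (contact force between any of the arm, the fingers and plinth above 12 N).
It fails at once if the jack is tipped over (angle between jack's own z axis and vertical above 0.6 rad).
It also fails if it takes over 67 s, if anything falls off the work surface, if the arm or the gripper's body presses on something with over 40 N, if the wrist force passes 120 N, or if a joint passes its speed limit or range.

## Working session

There is one attempt and no reset: what is moved stays moved. The work goes in short steps, Python scripts to look and compute and a shell command to move; the robot and the scene stay as the last step left them, time stands still between calls to the robot, and variables do not carry over. Pictures are saved under pics/ and viewed, and the job is handed in when it is done.

```bash
ls; mkdir -p pics
cat > h.py <<'E'
import numpy as np, cv2
from workcell import ctrl, viewer, recognise
from scipy.spatial.transform import Rotation as R
def toolT(o=None):
    o=o or ctrl.get_obs()
    T=np.eye(4);T[:3,:3]=R.from_rotvec(o['orientation']).as_matrix();T[:3,3]=o['ee_pos'];return T
def shot(name,fn=None):
    T=toolT(); p=viewer.get_image(name)
    p['c2w']= T@np.array(p['T_tool_cam']) if name=='wrist' else np.linalg.inv(np.array(p['extrinsics']))
    if fn: cv2.imwrite('pics/'+fn+'.png',p['image'][:,:,::-1])
    return p
def f(p): return 240/np.tan(np.radians(p['vfov'])/2)
def ray(p,u,v):
    F=f(p);K=np.array([[F,0,p['cx']],[0,F,p['cy']],[0,0,1.]])
    d=cv2.undistortPoints(np.array([[[u,v]]],float),K,np.array([p['k1'],0,0,0.]))[0,0]
    return np.array([d[0],-d[1],-1.])
def pz(p,u,v,z):
    "intersect pixel with plane world z"
    d=p['c2w'][:3,:3]@ray(p,u,v);o=p['c2w'][:3,3];return o+d*(z-o[2])/d[2]
def pd(p,u,v):
    r=float(p['range_z'][int(round(v)),int(round(u))]);return (p['c2w']@np.append(ray(p,u,v)*r,1))[:3] if r else None
def cloud(p):
    F=f(p);K=np.array([[F,0,p['cx']],[0,F,p['cy']],[0,0,1.]])
    vv,uu=np.mgrid[0:480,0:640]
    d=cv2.undistortPoints(np.stack([uu,vv],-1).reshape(-1,1,2).astype(float),K,np.array([p['k1'],0,0,0.]))[:,0]
    r=p['range_z'].reshape(-1,1)
    c=np.hstack([d[:,:1],-d[:,1:],-np.ones_like(r)])*r
    w=c@p['c2w'][:3,:3].T+p['c2w'][:3,3]
    w[r[:,0]==0]=np.nan
    return w.reshape(480,640,3)
def proj(p,w):
    c=(np.linalg.inv(p['c2w'])@np.append(w,1))[:3];x,y=c[0]/-c[2],-c[1]/-c[2];k=1+p['k1']*(x*x+y*y);F=f(p)
    return np.array([F*x*k+p['cx'],F*y*k+p['cy']])
E
python3 - <<'E'
from h import *
print(ctrl.get_obs())
for n in('scene','top'):
    p=shot(n,n+'0');print(n,p['c2w'].round(2).tolist(),p['vfov'],p['k1'],p['cx'],p['cy'])
    for nm in ['plinth','jack','tube','tube_stand','saddle_top','lift_pad','cocoa_tin','seal_stamp','timer','bell','label_block','ribbon_spool','handle_shoulder']:
        for r in recognise(p,nm)[:4]:
            u,v=r['xy'][0]*640,r['xy'][1]*480
            w=pd(p,min(u,639),min(v,479));print(nm,round(r['p'],2),round(u),round(v),None if w is None else w.round(0))
E
```

```text
pics
{'t': 0.0, 'qpos': array([-1.16800419e+00,  4.23865648e-01,  1.63064761e+00,  6.93464901e-06,
        1.08859045e+00, -1.89891534e-02]), 'qvel': array([ 0.00018942,  0.00020483,  0.0003419 ,  0.00074104,  0.00047171,
       -0.0001325 ]), 'joint_torque': array([-2.43969371e-04, -5.44638133e+01, -2.73663890e+01,  6.43444830e-02,
        2.28288292e-02, -1.18322064e-04]), 'ee_pos': array([ 255.79551   , -569.97440008,  403.90264828]), 'orientation': array([-3.07053967e+00, -6.57316696e-01,  4.43020563e-04]), 'ft_force': array([-0.29792363,  0.64243401,  0.05774512]), 'moment': array([ 0.0239681 ,  0.02677994, -0.02596348]), 'width': 88.11661017108793}
scene [[-0.79, 0.27, -0.56, -114.81], [-0.62, -0.34, 0.71, 799.73], [0.0, 0.9, 0.43, 592.15], [0.0, 0.0, 0.0, 1.0]] 55.21257815571259 0.013075684304255542 314.0024309691574 243.8845859934099
plinth 0.81 324 287 [402. 102.  73.]
jack 0.98 319 247 [569. -96.  46.]
tube 0.78 197 300 [568. 316.  82.]
tube 0.51 246 318 [475. 270.  53.]
tube 0.51 271 313 [453. 220.  47.]
tube 0.17 332 281 [404.  69.  73.]
tube_stand 0.79 203 330 [561. 315.
[... 488 characters left out ...]
56.38270967984546 -0.05121814861960112 318.5476490703529 236.44284584497774
plinth 0.88 283 272 [430.  23.  74.]
jack 0.79 331 219 [ 573. -107.   56.]
jack 0.18 308 209 [601. -45.  53.]
tube 0.74 180 217 [577. 293.  98.]
tube 0.63 283 269 [438.  23.  74.]
tube 0.32 184 289 [387. 295.  41.]
tube_stand 0.81 189 221 [576. 290.  12.]
saddle_top 0.5 307 210 [598. -41.  51.]
lift_pad 0.63 283 268 [440.  24.  74.]
cocoa_tin 0.69 378 175 [ 692. -236.   63.]
seal_stamp 0.61 269 176 [691.  60.  62.]
timer 0.56 439 280 [ 403. -408.   31.]
bell 0.6 182 290 [382. 300.  42.]
label_block 0.6 305 169 [721. -38.  18.]
ribbon_spool 0.78 181 175 [703. 313.  22.]
handle_shoulder 0.45 352 226 [ 550. -158.  110.]
```

View pics/scene0.png

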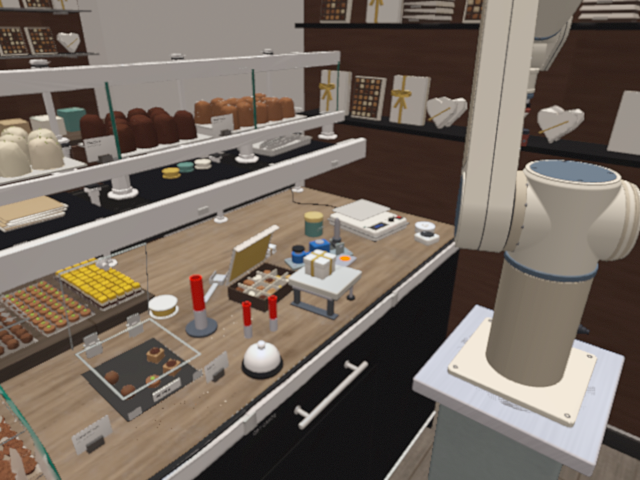

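View pics/top0.png

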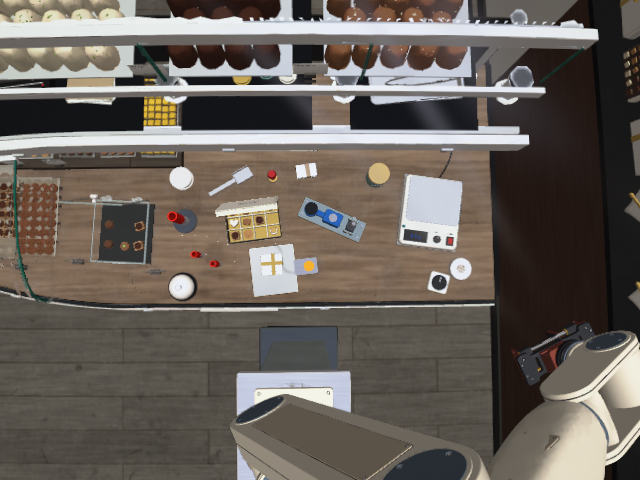

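Run:
```python
from h import *
p=shot('top')
im=cv2.resize(p['image'][150:310,140:480],None,fx=2.35,fy=2.35,interpolation=cv2.INTER_CUBIC);cv2.imwrite('pics/topz.png',im[:,:,::-1])
w=cloud(p);h=w[...,2]
# plinth slab
rgb=p['image'].astype(int)
hsv=cv2.cvtColor(p['image'],cv2.COLOR_RGB2HSV)
org=(hsv[...,0]>8)&(hsv[...,0]<24)&(hsv[...,1]>170)&(hsv[...,2]>150)
org[:240]=0;org[300:]=0
org[:,:250]=0;org[:,350:]=0
ys,xs=np.nonzero(org);print('orange',len(xs),xs.mean(),ys.mean(),pz(p,xs.mean(),ys.mean(),72))
m=(h>60)&(h<85);m[:235]=0;m[305:]=0;m[:,:240]=0;m[:,335:]=0
m2=((h>60)&(h<125)).astype(np.uint8);m2[:235]=0;m2[305:]=0;m2[:,:240]=0;m2[:,335:]=0
c=max(cv2.findContours(m2,0,1)[0],key=cv2.contourArea);
q=np.array([pz(p,*a[0],72)[:2] for a in c],np.float32)
print('slab rect with lug',cv2.minAreaRect(q))
m3=cv2.morphologyEx(m2,cv2.MORPH_OPEN,np.ones((25,25)))
c=max(cv2.findContours(m3,0,1)[0],key=cv2.contourArea);q=np.array([pz(p,*a[0],72)[:2] for a in c],np.float32);print('slab',cv2.minAreaRect(q))
# base plate
m=((h>4)&(h<140)).astype(np.uint8);m[:190]=0;m[245:]=0;m[:,:292]=0;m[:,375:]=0
c=max(cv2.findContours(m,0,1)[0],key=cv2.contourArea);q=np.array([pz(p,*a[0],10)[:2] for a in c],np.float32);print('jack',cv2.minAreaRect(q),cv2.boxPoints(cv2.minAreaRect(q)))
blue=(hsv[...,0]>100)&(hsv[...,0]<125)&(hsv[...,1]>150)&(h>40);blue[:190]=0;blue[245:]=0;blue[:,:292]=0;blue[:,375:]=0
print('blue',w[blue].mean(0),cv2.minAreaRect(w[blue][:,:2].astype(np.float32)))
```

```text
orange 76 308.4342105263158 265.60526315789474 [446.49659631 -44.17561517  72.        ]
slab rect with lug ((439.3483581542969, 21.53094482421875), (129.71652221679688, 177.42315673828125), 6.039373397827148)Traceback (most recent call last):
  File "<stdin>", line 18, in <module>
ValueError: max() iterable argument is empty
```

View pics/topz.png

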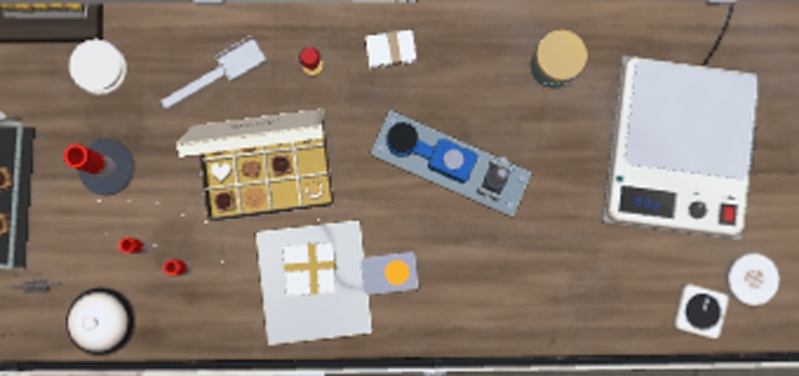

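```bash
python3 - <<'E'
from h import *
p=shot('top')
w=cloud(p);h=w[...,2];hsv=cv2.cvtColor(p['image'],cv2.COLOR_RGB2HSV)
def box(m):
    c=np.concatenate(cv2.findContours(m.astype(np.uint8),0,1)[0]);q=np.array([pz(p,*a[0],10)[:2] for a in c],np.float32);return cv2.minAreaRect(q)
sl=(slice(190,245),slice(292,375))
m=np.zeros_like(h,bool);m[sl]=((h>4)&(h<25))[sl];m=cv2.morphologyEx(m.astype(np.uint8),cv2.MORPH_OPEN,np.ones((2,2)))
print('jack',box(m))
b=np.zeros_like(h,bool);b[sl]=((hsv[...,0]>100)&(hsv[...,0]<125)&(hsv[...,1]>150))[sl]
ys,xs=np.nonzero(b&(h>40));print(len(xs),w[b&(h>40)].mean(0))
for n,(a,b_) in {'tall spigot':((345,365),(215,240))}.items():pass
k=np.zeros_like(h,bool);k[sl]=(h>90)[sl];print('spigot',k.sum(),w[k].mean(0) if k.any() else None, np.nanmax(h[sl]))
k=np.zeros_like(h,bool);k[195:235,165:195]=(h>100)[195:235,165:195];print('tubetop',k.sum(),w[k].mean(0),np.nanmax(h[195:235,165:195]))
# tube stand disc
s=np.zeros_like(h,bool);s[200:240,165:205]=((h>4)&(h<14))[200:240,165:205];print('stand',s.sum(),w[s].mean(0),box(s))
print('scale', [ (a,pd(p,*a).round(0)) for a in [(405,180),(460,185),(400,243),(455,246),(430,210)]])
print('lid',np.nanmax(h[190:245,210:285]), [pd(p,*a).round(0) for a in [(217,211),(277,203)]])
E
python3 -m handwheel '[{"gripper":0,"tz":0.0},{"tz":0.0}]'
```

```text
jack ((574.2340087890625, -113.744384765625), (188.92503356933594, 59.84365463256836), 65.80574798583984)
167 [ 576.67640991 -109.03622928   50.83137232]
spigot 33 [ 554.07268471 -160.16224163  108.20706662] 116.99756302520609
tubetop 92 [576.28435438 304.06005796 119.19781306] 131.0242234994421
stand 281 [574.19412142 299.13246117   7.28808745] ((574.9139404296875, 306.30877685546875), (104.61398315429688, 92.98332977294922), 65.27867126464844)
scale [((405, 180), array([ 684., -318.,   33.])), ((460, 185), array([ 667., -470.,   48.])), ((400, 243), array([ 507., -301.,   26.])), ((455, 246), array([ 497., -456.,   33.])), ((430, 210), array([ 597., -382.,   50.]))]
lid 150.6601287568244 [array([604., 214.,  -0.]), array([621.,  41.,  36.])]$[0]: bad value
```

```bash
python3 -m handwheel '[{"gripper":0,"tx":0.05,"ty":-0.030,"tz":0,"rx":0,"ry":0,"rz":0},{"gripper":0,"tx":0.05,"ty":-0.030,"tz":0,"rx":0,"ry":0,"rz":0},{"gripper":0,"tx":0.05,"ty":-0.030,"tz":0,"rx":0,"ry":0,"rz":0},{"gripper":0,"tx":0.05,"ty":-0.030,"tz":0,"rx":0,"ry":0,"rz":0},{"gripper":0,"tx":0.05,"ty":-0.030,"tz":0,"rx":0,"ry":0,"rz":0},{"gripper":0,"tx":0.05,"ty":-0.030,"tz":0,"rx":0,"ry":0,"rz":0},{"gripper":0,"tx":0.05,"ty":-0.030,"tz":0,"rx":0,"ry":0,"rz":0},{"gripper":0,"tx":0.05,"ty":-0.030,"tz":0,"rx":0,"ry":0,"rz":0}]'
```

```text
t: 2.5
ee_pos: [523.5, -185.8, 405.0]
orientation: [3.072, 0.658, 0.001]
ft_force: [0.3, -0.6, 0.2]
width: 87.9
```

```bash
python3 -m handwheel '[{"gripper":0,"tx":0.038,"ty":-0.022,"tz":0,"rx":0,"ry":0,"rz":0},{"gripper":0,"tx":0.037,"ty":-0.023,"tz":0,"rx":0,"ry":0,"rz":0},{"gripper":0,"tx":0,"ty":0,"tz":0.02,"rx":0,"ry":0,"rz":-10.4},{"gripper":0,"tx":0,"ty":0,"tz":0.02,"rx":0,"ry":0,"rz":-10.4},{"gripper":0,"tx":0,"ty":0,"tz":0,"rx":0,"ry":0,"rz":-10.4},{"gripper":0,"tx":0,"ty":0,"tz":0,"rx":0,"ry":0,"rz":-10.4},{"gripper":0,"tx":0,"ty":0,"tz":0,"rx":0,"ry":0,"rz":0}]'
python3 - <<'E'
from h import *
p=shot('wrist','w1');print(p['c2w'].round(2).tolist(),np.array(p['T_tool_cam']).round(2).tolist(),p['vfov'])
E
```

```text
t: 3.38
ee_pos: [572.6, -115.7, 364.7]
orientation: [-2.64, -1.704, 0.0]
ft_force: [-0.4, -1.0, 0.8]
width: 87.6
[[0.91, 0.4, 0.11, 600.94], [-0.41, 0.88, 0.23, -51.79], [0.0, -0.26, 0.97, 344.5], [0.0, 0.0, 0.0, 1.0]] [[0.0, 0.97, 0.26, 69.89], [1.0, 0.0, -0.0, -0.51], [-0.0, 0.26, -0.97, 20.15], [0.0, 0.0, 0.0, 1.0]] 61.603856170675
```

View pics/w1.png

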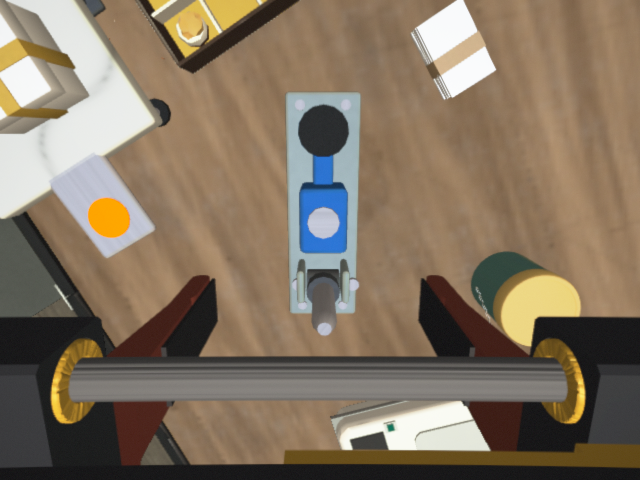

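Run:
```python
from h import *
p=shot('wrist');hsv=cv2.cvtColor(p['image'],cv2.COLOR_RGB2HSV);g=p['image'].max(2)
def big(m):
    n,l,s,c=cv2.connectedComponentsWithStats(m.astype(np.uint8));i=1+s[1:,4].argmax();return s[i],c[i],(l==i)
m=(hsv[...,0]>8)&(hsv[...,0]<24)&(hsv[...,1]>200)&(hsv[...,2]>150);m[:190]=0;m[250:]=0;m[:,170:]=0
s,c,_=big(m);print('disc',s,pz(p,*c,72))
m=(g<60);m[:90]=0;m[170:]=0;m[:,280:]&=True;m[:,:280]=0;m[:,370:]=0
s,c,_=big(m);print('saddle',s,pz(p,*c,52))
m=(hsv[...,0]>100)&(hsv[...,0]<125)&(hsv[...,1]>150);m[:180]=0;m[260:]=0;m[:,:280]=0;m[:,370:]=0
s,c,_=big(m);print('blue',s,c)
x,y,ww,hh,_=s
for q in [(324,186),(324,252)]:print(pz(p,*q,53))
print('silver',pz(p,324,222,53),pd(p,324,222))
for q in [(288,93),(360,94),(290,313),(357,312)]:print(pz(p,*q,10).round(1))
print('spigot tip',pz(p,324,328,115),pd(p,324,328))
print('slab corner',pz(p,160,122,72), pd(p,150,125),'lug',[pz(p,*a,72).round(1) for a in [(50,182),(95,153),(155,229),(109,258)]])
```

```text
disc [  88  199   41   39 1238] [446.99222121 -44.66377974  72.        ]
saddle [ 299  105   49   51 1919] [604.88024547 -52.44546462  52.        ]
blue [ 300  180   47   73 2412] [322.73631841 214.98217247]
[589.86128388 -88.14114437  53.        ]
[ 569.42591725 -133.59216802   53.        ]
silver [ 578.93766449 -112.43896853   53.        ] [ 579.17558867 -111.78788117   56.13506937]
[592.3 -15.7  10. ]
[643.2 -39.7  10. ]
[ 513.2 -185.3   10. ]
[ 568.7 -209.5   10. ]
spigot tip [ 555.79701573 -161.47552543  115.        ] [ 555.77004596 -161.54081583  114.86323866]
slab corner [510.99793505  -4.43726532  72.        ] [503.7278166   -3.19388591  70.68758971] lug [array([425.2,  -8.2,  72. ]), array([462.5,  -4.1,  72. ]), array([471.8, -64.6,  72. ]), array([432. , -69.6,  72. ])]
```

```bash
python3 -m handwheel '[{"gripper":0,"tx":0.008,"ty":0.0046,"tz":0.04,"rx":0,"ry":0,"rz":0},{"gripper":0,"tx":0,"ty":0,"tz":0.05,"rx":0,"ry":0,"rz":0},{"gripper":0,"tx":0,"ty":0,"tz":0.04,"rx":0,"ry":0,"rz":0},{"gripper":0,"tx":0,"ty":0,"tz":0.031,"rx":0,"ry":0,"rz":0},{"gripper":0,"tx":0,"ty":0,"tz":0,"rx":0,"ry":0,"rz":0},{"gripper":1,"tx":0,"ty":0,"tz":0,"rx":0,"ry":0,"rz":0},{"gripper":1,"tx":0,"ty":0,"tz":0,"rx":0,"ry":0,"rz":0},{"gripper":1,"tx":0,"ty":0,"tz":0,"rx":0,"ry":0,"rz":0}]';python3 -m handwheel '[{"gripper":1,"tx":0,"ty":0,"tz":0,"rx":0,"ry":0,"rz":0},{"gripper":1,"tx":0,"ty":0,"tz":0,"rx":0,"ry":0,"rz":0}]'
python3 - <<'E'
from h import *
p=shot('wrist','w2');print(ctrl.get_obs()['ft_force'],ctrl.get_obs()['qpos'])
E
```

```text
t: 4.47
ee_pos: [580.5, -110.4, 205.0]
orientation: [2.637, 1.704, 0.002]
ft_force: [-0.2, 0.1, -0.6]
width: 61.4
t: 4.72
ee_pos: [580.1, -110.3, 204.0]
orientation: [2.638, 1.705, 0.0]
ft_force: [-0.5, 0.0, 0.2]
width: 41.2
[0.36351748 0.06544175 0.03898121] [-2.08071506e-01  6.60409705e-01  1.80056221e+00  2.14138019e-05
  6.80372261e-01  2.14925444e-01]
```

View pics/w2.png

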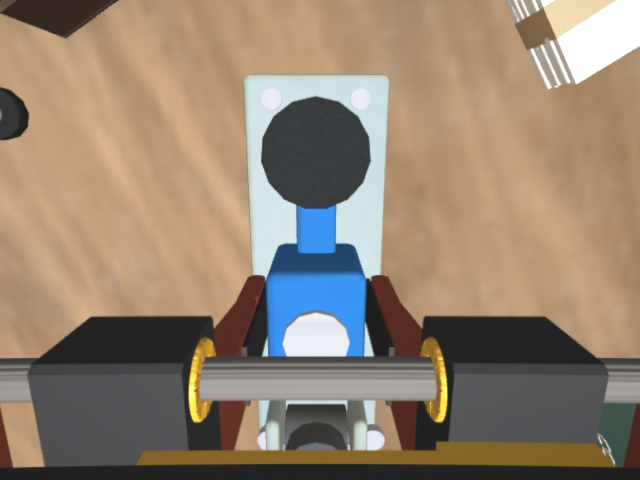

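```bash
python3 -m handwheel '[{"gripper":1,"tx":0,"ty":0,"tz":0,"rx":0,"ry":0,"rz":0},{"gripper":1,"tx":0,"ty":0,"tz":0,"rx":0,"ry":0,"rz":0},{"gripper":1,"tx":0,"ty":0,"tz":-0.01,"rx":0,"ry":0,"rz":0},{"gripper":1,"tx":0,"ty":0,"tz":-0.02,"rx":0,"ry":0,"rz":0},{"gripper":1,"tx":-0.03,"ty":0,"tz":0,"rx":0,"ry":0,"rz":0},{"gripper":1,"tx":-0.03,"ty":0,"tz":0,"rx":0,"ry":0,"rz":0},{"gripper":1,"tx":0,"ty":0,"tz":0,"rx":0,"ry":0,"rz":0}]'
python3 - <<'E'
from h import *
p=shot('wrist','w3');print(ctrl.get_obs()['ft_force'])
E
```

```text
t: 5.65
ee_pos: [554.7, -166.5, 234.5]
orientation: [2.64, 1.703, -0.0]
ft_force: [0.3, -0.2, -7.8]
width: 35.8
[ 0.54874214 -0.43481623 -9.06345888]
```

View pics/w3.png

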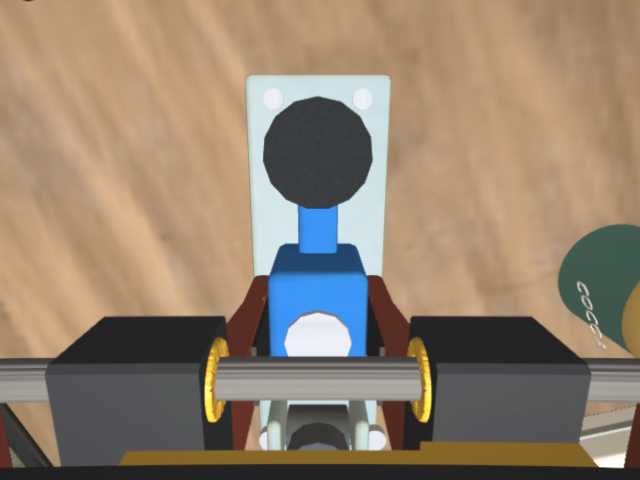

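```bash
python3 -m handwheel '[{"gripper":1,"tx":0,"ty":0,"tz":0,"rx":0,"ry":0,"rz":-10.1},{"gripper":1,"tx":0,"ty":0,"tz":0,"rx":0,"ry":0,"rz":-10.1},{"gripper":1,"tx":0,"ty":0,"tz":0,"rx":0,"ry":0,"rz":-10.1},{"gripper":1,"tx":0,"ty":-0.045,"tz":0,"rx":0,"ry":0,"rz":0},{"gripper":1,"tx":0.008,"ty":-0.05,"tz":0,"rx":0,"ry":0,"rz":0},{"gripper":1,"tx":0,"ty":0,"tz":0.013,"rx":0,"ry":0,"rz":0},{"gripper":1,"tx":0,"ty":0,"tz":0.012,"rx":0,"ry":0,"rz":0},{"gripper":1,"tx":0,"ty":0,"tz":0,"rx":0,"ry":0,"rz":0}]'
python3 - <<'E'
from h import *
p=shot('wrist','w4');print(ctrl.get_obs()['ft_force'])
hsv=cv2.cvtColor(p['image'],cv2.COLOR_RGB2HSV)
m=(hsv[...,0]>8)&(hsv[...,0]<24)&(hsv[...,1]>200)&(hsv[...,2]>150);m[250:]=0;m[:,:200]=0;m[:,450:]=0
n,l,s,c=cv2.connectedComponentsWithStats(m.astype(np.uint8))
for i in range(1,n):
    if s[i,4]>60:print(s[i],c[i],pz(p,*c[i],72))
print('saddle',pz(p,318,153,55))
E
```

```text
t: 6.7
ee_pos: [461.1, -167.0, 208.1]
orientation: [-2.1, -2.336, -0.0]
ft_force: [-0.1, 0.8, -9.0]
width: 36.0
[ 0.74594989 -0.24177882 -7.32536531]
saddle [ 454.05763698 -103.7615486    55.        ]
```

View pics/w4.png

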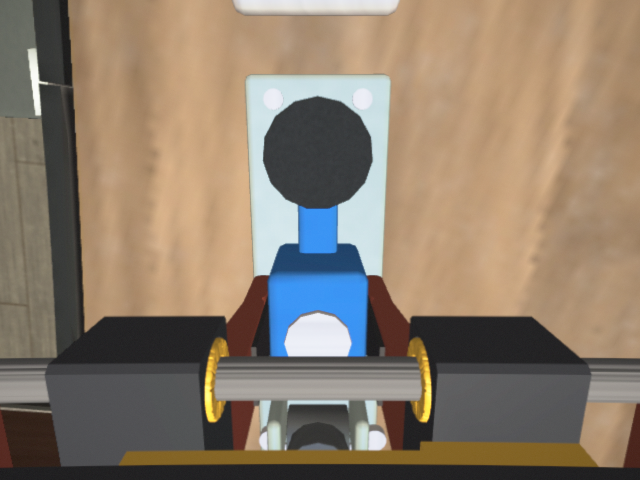

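```bash
python3 -m handwheel '[{"gripper":1,"tx":0.02,"ty":0,"tz":0.001,"rx":0,"ry":0,"rz":0},{"gripper":1,"tx":0.02,"ty":-0.001,"tz":0,"rx":0,"ry":0,"rz":0},{"gripper":1,"tx":0.01,"ty":0,"tz":0,"rx":0,"ry":0,"rz":0},{"gripper":1,"tx":0,"ty":0,"tz":0,"rx":0,"ry":0,"rz":0}]'
cat >> h.py <<'E'
def disc(p):
    hsv=cv2.cvtColor(p['image'],cv2.COLOR_RGB2HSV)
    m=(hsv[...,0]>8)&(hsv[...,0]<24)&(hsv[...,1]>200)&(hsv[...,2]>150)
    n,l,s,c=cv2.connectedComponentsWithStats(m.astype(np.uint8))
    for i in range(1,n):
        if s[i,4]>150:print('disc',s[i],c[i],pz(p,*c[i],72))
E
python3 - <<'E'
from h import *
p=shot('wrist','w5');print(ctrl.get_obs()['ft_force']);disc(p)
print('lug', pd(p,318,100))
E
```

```text
t: 7.25
ee_pos: [453.8, -116.4, 207.8]
orientation: [-2.098, -2.338, 0.0]
ft_force: [-0.5, -0.5, -8.3]
width: 35.8
[ 0.6953627  -0.29974408 -7.95883126]
lug [444.96473002 -38.51576962  73.14783432]
```

View pics/w5.png

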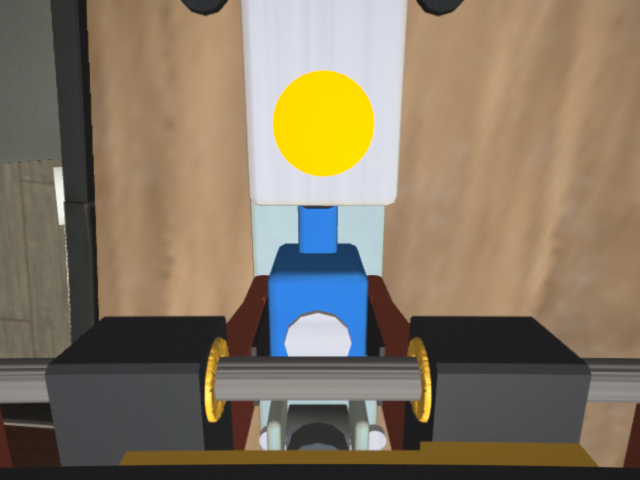

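```bash
sed -i 's/<24)&(hsv\[...,1\]>200)/<33)\&(hsv[...,1]>200)/' h.py
python3 - <<'E'
from h import *
p=shot('wrist')
a=pz(p,324,123.5,72);b=pz(p,318,153,55.5);print(a,b);d=(a-b)
Rt=toolT()[:3,:3];print(Rt.T@d,'lug ctr',pz(p,324,150,72)); print(pz(p,250,150,72),pz(p,398,150,72))
disc(p)
E
```

```text
[447.67964748 -44.92080028  72.        ] [447.00125799 -53.79792375  55.5       ]
[  8.74796774   1.63181253 -16.50223566] lug ctr [448.47255264 -51.99084638  72.        ]
[427.8567968  -54.23152866  72.        ] [469.0879956  -49.79762602  72.        ]
disc [ 272   68  101  106 8249] [321.87731846 120.53654988] [447.01208266 -44.20815364  72.        ]
```

Advance 9 mm, +1 mm in y, set it down.

```bash
python3 -m handwheel '[{"gripper":1,"tx":0.009,"ty":0.001,"tz":0,"rx":0,"ry":0,"rz":0},{"gripper":1,"tx":0,"ty":0,"tz":0.002,"rx":0,"ry":0,"rz":0},{"gripper":1,"tx":0,"ty":0,"tz":0.0015,"rx":0,"ry":0,"rz":0},{"gripper":1,"tx":0,"ty":0,"tz":0,"rx":0,"ry":0,"rz":0}]'
python3 - <<'E'
from h import *
p=shot('wrist','w6');disc(p);print(toolT()[:3,3],ctrl.get_obs()['ft_force']);print(pz(p,318,153,52))
E
```

```text
t: 7.85
ee_pos: [453.8, -108.6, 204.0]
orientation: [-2.101, -2.335, 0.0]
ft_force: [0.4, -1.0, -8.3]
width: 35.8
disc [ 269  101  102  104 8297] [319.31794625 152.82861275] [446.98106862 -44.23582941  72.        ]
[ 453.85393901 -108.58027607  204.03937124] [-0.11976598  0.24348684 -8.05892015]
[446.74870752 -45.29498005  52.        ]
```

```bash
python3 -m handwheel '[{"gripper":1,"tx":0.0005,"ty":0,"tz":0.001,"rx":0,"ry":0,"rz":0},{"gripper":1,"tx":0,"ty":0,"tz":0.001,"rx":0,"ry":0,"rz":0},{"gripper":1,"tx":0,"ty":0,"tz":0,"rx":0,"ry":0,"rz":0}]'
```

```text
t: 8.28
ee_pos: [453.9, -108.3, 203.7]
orientation: [2.1, 2.335, -0.0]
ft_force: [-5.8, -3.2, 17.9]
width: 35.8
```

```bash
python3 -m handwheel '[{"gripper":1,"tx":0,"ty":0,"tz":-0.0012,"rx":0,"ry":0,"rz":0},{"gripper":0,"tx":0,"ty":0,"tz":0,"rx":0,"ry":0,"rz":0},{"gripper":0,"tx":0,"ty":0,"tz":0,"rx":0,"ry":0,"rz":0},{"gripper":0,"tx":0,"ty":0,"tz":0,"rx":0,"ry":0,"rz":0},{"gripper":0,"tx":0,"ty":0,"tz":0,"rx":0,"ry":0,"rz":0}]'
python3 - <<'E'
from h import *
p=shot('wrist','w7');disc(p);print(ctrl.get_obs()['ft_force'])
E
```

```text
t: 8.9
ee_pos: [453.9, -107.9, 203.4]
orientation: [2.101, 2.336, 0.0]
ft_force: [-0.4, 0.1, -0.2]
width: 72.4
disc [ 268  104  102  104 8363] [318.6545498  155.32691618] [447.01085366 -44.22983732  72.        ]
[ 0.02851282 -0.43287814 -0.07795592]
```

View pics/w7.png

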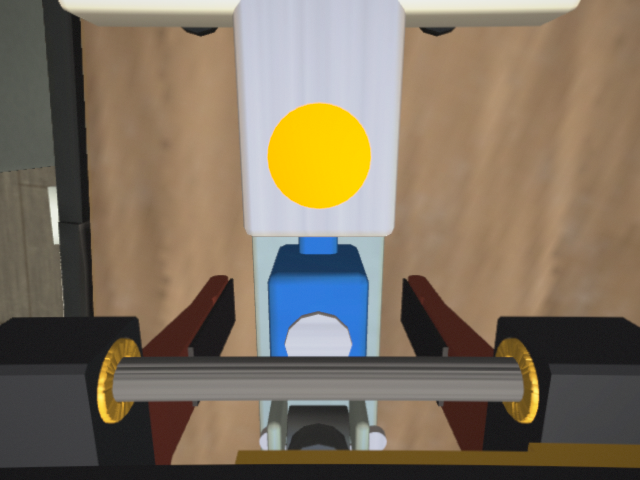

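```bash
python3 -m handwheel '[{"gripper":0,"tx":0,"ty":0,"tz":-0.03,"rx":0,"ry":0,"rz":0},{"gripper":0,"tx":0,"ty":0,"tz":-0.05,"rx":0,"ry":0,"rz":0},{"gripper":0,"tx":-0.02,"ty":0,"tz":-0.06,"rx":0,"ry":0,"rz":0},{"gripper":0,"tx":-0.04,"ty":0,"tz":-0.06,"rx":0,"ry":0,"rz":0},{"gripper":0,"tx":-0.03,"ty":0,"tz":-0.04,"rx":0,"ry":0,"rz":0},{"gripper":0,"tx":0,"ty":0,"tz":0,"rx":0,"ry":0,"rz":0}]'
python3 - <<'E'
from h import *
p=shot('wrist','w8');disc(p);print(pd(p,320,100))
p=shot('top','t8')
cv2.imwrite('pics/t8.png',cv2.resize(p['image'][150:310,140:480],None,fx=2.35,fy=2.35,interpolation=cv2.INTER_CUBIC)[:,:,::-1])
E
```

```text
t: 9.7
ee_pos: [463.6, -193.6, 438.0]
orientation: [2.099, 2.328, 0.003]
ft_force: [0.6, 0.1, -0.2]
width: 87.5
disc [ 297    3   35   39 1076] [313.74070632  22.04460967] [446.9410526  -44.49977144  72.        ]
[457.76171801 -98.97442075  55.82227559]
```

View pics/w8.png

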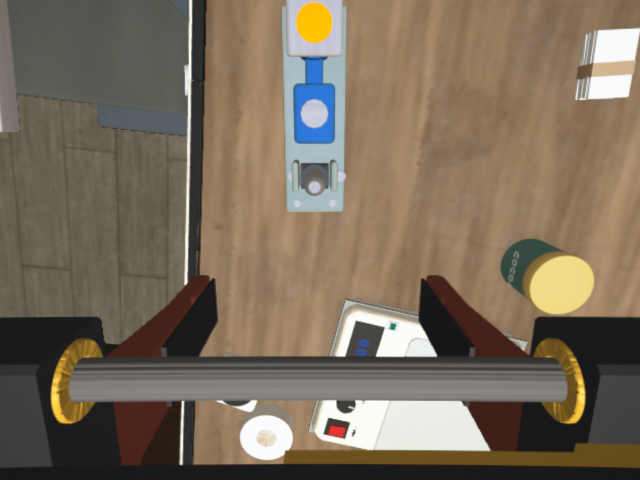

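View pics/t8.png

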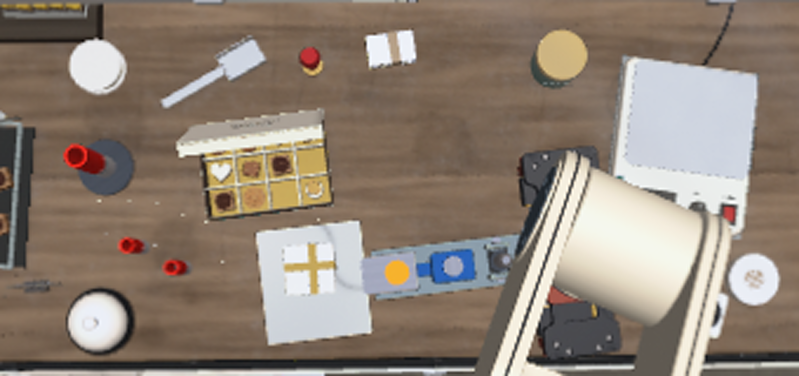

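Run:
```python
from h import *
p=shot('wrist')
print('tip',pz(p,315.5,186.5,115),pd(p,315.5,187));print('collar',pz(p,315,176,57));print('block',pz(p,314,114,55));
print('corners',[pz(p,*a,10).round(1) for a in [(288,211),(343,211)]])
print(ctrl.get_obs()['qpos'].round(3))
```

```text
tip [ 456.9790135  -160.94399214  115.        ] [ 457.02504223 -161.42978744  114.1101975 ]
collar [ 456.06958385 -159.34612124   57.        ]
block [ 449.83497902 -107.67185369   55.        ]
corners [array([ 432.6, -202.4,   10. ]), array([ 488.3, -196.5,   10. ])]
[-0.416  0.203  1.873  0.     1.067 -0.522]
```

Run:
```python
from h import *
p=shot('top');w=cloud(p);x,y,z=w[...,0],w[...,1],w[...,2]
p2=shot('scene');w2=cloud(p2);
for W in (w,w2):
    x,y,z=W[...,0],W[...,1],W[...,2]
    for y0 in range(-100,451,50):
        m=(y>y0)&(y<y0+50)&(x>300)
        print(y0,[ (zz, int(np.nanmin(x[m&(z>zz)])) if (m&(z>zz)).any() else None, int((m&(z>zz)&(x<700)).sum())) for zz in (60,120,165,250)])
```

```text
-100 [(60, 300, 2390), (120, 300, 2284), (165, 300, 2284), (250, 300, 2284)]
-50 [(60, 379, 429), (120, 732, 0), (165, 732, 0), (250, 827, 0)]
0 [(60, 371, 993), (120, 590, 44), (165, 733, 0), (250, 827, 0)]
50 [(60, 366, 1118), (120, 585, 144), (165, 733, 0), (250, 828, 0)]
100 [(60, 366, 409), (120, 578, 149), (165, 728, 0), (250, 827, 0)]
150 [(60, 573, 185), (120, 573, 124), (165, 728, 0), (250, 828, 0)]
200 [(60, 447, 31), (120, 731, 0), (165, 731, 0), (250, 827, 0)]
250 [(60, 471, 109), (120, 565, 20), (165, 731, 0), (250, 827, 0)]
300 [(60, 563, 78), (120, 563, 32), (165, 731, 0), (250, 827, 0)]
350 [(60, 593, 41), (120, 593, 31), (165, 593, 21), (250, 827, 0)]
400 [(60, 593, 43), (120, 593, 30), (165, 593, 30), (250, 826, 0)]
450 [(60, 596, 77), (120, 596, 74), (165, 596, 74), (250, 827, 0)]
-100 [(60, 300, 1277), (120, 300, 1229), (165, 300, 1229), (250, 300, 1229)]
-50 [(60, 376, 210), (120, 730, 0), (165, 730, 0), (250, 825, 0)]
0 [(60, 370, 562), (120, 592, 25), (165, 730, 0), (250, 826, 0)]
50 [(60, 365, 1381), (120, 585, 115), (165, 730, 0), (250, 826, 0)]
100 [(60, 365, 723), (120, 579, 125), (165, 726, 0), (250, 825, 0)]
150 [(60, 573, 397), (120, 573, 145), (165, 728, 0), (250, 825, 0)]
200 [(60, 445, 95), (120, 730, 0), (165, 730, 0), (250, 826, 0)]
250 [(60, 471, 139), (120, 568, 21), (165, 731, 0), (250, 825, 0)]
300 [(60, 562, 388), (120, 563, 83), (165, 730, 0), (250, 824, 0)]
350 [(60, 592, 82), (120, 592, 58), (165, 592, 37), (250, 825, 0)]
400 [(60, 591, 129), (120, 591, 43), (165, 591, 43), (250, 825, 0)]
450 [(60, 593, 175), (120, 593, 164), (165, 593, 164), (250, 826, 0)]
```

```bash
python3 - <<'E'
from h import *
p=shot('top');w=cloud(p)
x,y,z=w[...,0],w[...,1],w[...,2]
for x0 in range(540,720,20):
  m=(x>x0)&(x<x0+20)&(y>325)&(y<480)&(z>100)
  if m.any(): print(x0,'ymin',y[m].min().round(),'zmax',z[m].max().round(), 'z at ymin',z[m][y[m].argmin()].round(), m.sum())
E
python3 -m handwheel '[{"gripper":0,"tx":0.05,"ty":0.015,"tz":0,"rx":0,"ry":0,"rz":0},{"gripper":0,"tx":0.055,"ty":0.02,"tz":0,"rx":0,"ry":0,"rz":0},{"gripper":0,"tx":0.055,"ty":0.02,"tz":0,"rx":0,"ry":0,"rz":0},{"gripper":0,"tx":0.055,"ty":0.02,"tz":0,"rx":0,"ry":0,"rz":0},{"gripper":0,"tx":0.055,"ty":0.02,"tz":0,"rx":0,"ry":0,"rz":0},{"gripper":0,"tx":0.055,"ty":0.02,"tz":0,"rx":0,"ry":0,"rz":0},{"gripper":0,"tx":0.055,"ty":0.02,"tz":0,"rx":0,"ry":0,"rz":0},{"gripper":0,"tx":0.055,"ty":0.02,"tz":0,"rx":0,"ry":0,"rz":0}]'
```

```text
580 ymin 391.0 zmax 235.0 z at ymin 225.0 61
600 ymin 389.0 zmax 225.0 z at ymin 137.0 67
620 ymin 391.0 zmax 112.0 z at ymin 112.0 1
t: 11.0
ee_pos: [570.6, 259.6, 433.4]
orientation: [-2.099, -2.336, 0.003]
ft_force: [0.3, -1.5, -0.2]
width: 87.8
```

Run:
```python
from h import *
p=shot('wrist','w9');print(ctrl.get_obs()['ee_pos'])
for r in recognise(p,'tube')[:3]:print(r)
for r in recognise(p,'tube_stand')[:3]:print(r)
```

```text
[571.62235349 265.0404415  433.49507528]
{'xy': [0.3458, 0.4177], 'p': 0.96}
{'xy': [0.5208, 0.3523], 'p': 0.92}
{'xy': [0.3058, 0.5173], 'p': 0.77}
{'xy': [0.5111, 0.3063], 'p': 0.6}
```

View pics/w9.png

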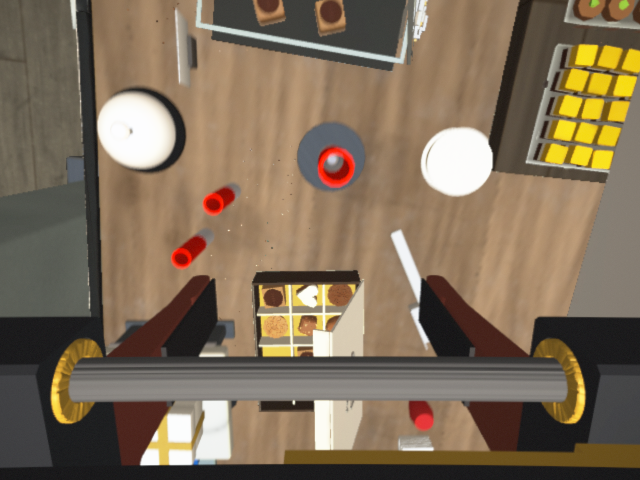

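Run:
```python
from h import *
p=shot('wrist');print(pz(p,336.5,167,128),pd(p,322,167),'stand',pz(p,331,157,8));w=cloud(p)
for a in [(405,60),(300,40),(200,24),(415,20),(250,38),(350,52)]:
    print(a,[round(float(t)) for t in w[a[1],a[0]]], pz(p,*a,235).round())
print([round(float(t)) for t in w[150,457]])
```

```text
[577.43480586 307.57221166 128.        ] [567.38761661 306.41350434 127.44510459] stand [577.24572477 307.27428852   8.        ]
(405, 60) [636, 403, 1] [594. 361. 235.]
(300, 40) [537, 408, 8] [551. 364. 235.]
(200, 24) [459, 401, 55] [511. 365. 235.]
(415, 20) [606, 391, 178] [596. 376. 235.]
(250, 38) [491, 405, 7] [531. 363. 235.]
(350, 52) [581, 395, 53] [572. 362. 235.]
[694, 327, 22]
```

```bash
python3 -m handwheel '[{"gripper":0,"tx":0.042,"ty":0.010,"tz":0,"rx":0,"ry":0,"rz":0},{"gripper":0,"tx":0,"ty":0,"tz":0.04,"rx":0,"ry":0,"rz":0},{"gripper":0,"tx":0,"ty":0,"tz":0.04,"rx":0,"ry":0,"rz":0},{"gripper":0,"tx":0,"ty":0,"tz":0,"rx":0,"ry":0,"rz":0}]'
python3 - <<'E'
from h import *
p=shot('wrist','w10');print(ctrl.get_obs()['ee_pos'])
E
```

```text
t: 11.7
ee_pos: [575.0, 298.2, 351.2]
orientation: [-2.1, -2.333, 0.012]
ft_force: [0.0, -0.7, 0.1]
width: 88.3
[576.00451042 298.69344995 353.61504592]
```

View pics/w10.png

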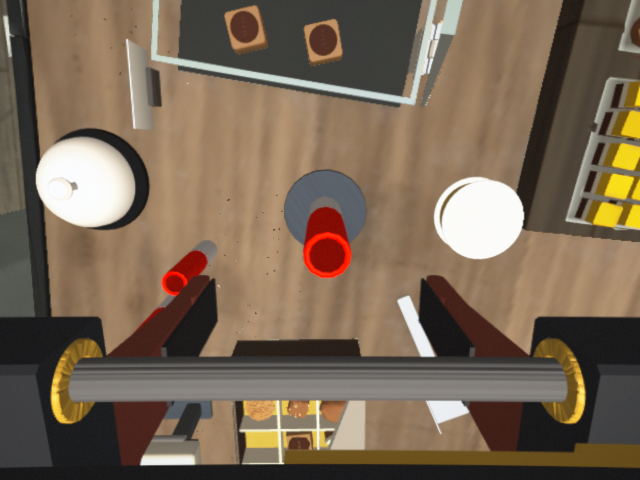

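Run:
```python
from h import *
p=shot('wrist');o=ctrl.get_obs();print(o['ee_pos'],o['orientation'],pz(p,327,255,128),'stand',pz(p,325,211,8))
T=toolT();a=pz(p,327,255,128)-T[:3,3];print(T[:3,:3].T@a,T[:3,:3].round(3))
```

```text
[576.63146217 299.12505979 355.26873982] [-2.10181656e+00 -2.33487392e+00  5.51490393e-04] [579.11598232 305.54916923 128.        ] stand [579.71263668 306.2229424    8.        ]
[  6.17282923   3.21131186 227.26659627] [[-0.105  0.994 -0.   ]
 [ 0.994  0.105 -0.   ]
 [-0.    -0.    -1.   ]]
```

Shift tx 6.5, ty 3, down 86 to z 269.

```bash
python3 -m handwheel '[{"gripper":0,"tx":0.0065,"ty":0.003,"tz":0.02,"rx":0,"ry":0,"rz":0},{"gripper":0,"tx":0,"ty":0,"tz":0.025,"rx":0,"ry":0,"rz":0},{"gripper":0,"tx":0,"ty":0,"tz":0.025,"rx":0,"ry":0,"rz":0},{"gripper":0,"tx":0,"ty":0,"tz":0.016,"rx":0,"ry":0,"rz":0},{"gripper":0.5,"tx":0,"ty":0,"tz":0,"rx":0,"ry":0,"rz":0},{"gripper":0.6,"tx":0,"ty":0,"tz":0,"rx":0,"ry":0,"rz":0},{"gripper":0.6,"tx":0,"ty":0,"tz":0,"rx":0,"ry":0,"rz":0}]'
python3 - <<'E'
from h import *
p=shot('wrist','w11');print(ctrl.get_obs()['ee_pos'])
E
```

```text
t: 12.68
ee_pos: [579.1, 306.9, 269.8]
orientation: [2.1, 2.335, 0.003]
ft_force: [-0.3, 0.0, -0.4]
width: 61.6
[579.03657063 306.81227414 269.68406103]
```

View pics/w11.png

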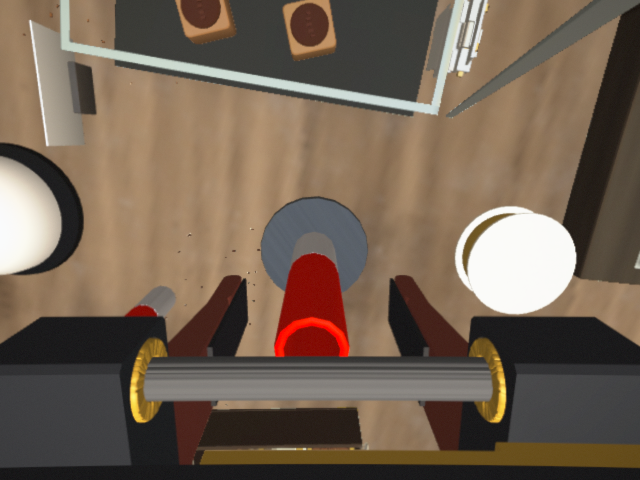

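```bash
python3 -m handwheel '[{"gripper":0.6,"tx":0,"ty":-0.0015,"tz":0,"rx":0,"ry":0,"rz":0},{"gripper":1,"tx":0,"ty":0,"tz":0,"rx":0,"ry":0,"rz":0},{"gripper":1,"tx":0,"ty":0,"tz":0,"rx":0,"ry":0,"rz":0},{"gripper":1,"tx":0,"ty":0,"tz":0,"rx":0,"ry":0,"rz":0},{"gripper":1,"tx":0,"ty":0,"tz":0,"rx":0,"ry":0,"rz":0},{"gripper":1,"tx":0,"ty":0,"tz":0,"rx":0,"ry":0,"rz":0}]'
python3 - <<'E'
from h import *
p=shot('wrist','w12');o=ctrl.get_obs();print(o['ee_pos'],o['orientation'],o['ft_force'],o['width'],o['qpos'])
E
```

```text
t: 13.48
ee_pos: [577.3, 306.5, 268.8]
orientation: [2.101, 2.336, 0.0]
ft_force: [-0.8, -0.5, 1.3]
width: 25.6
[577.23128319 306.51535171 268.74600199] [-2.10074461e+00 -2.33589810e+00 -8.67232476e-05] [0.47943158 0.02212554 0.72019846] 25.56560656248655 [4.69932094e-01 6.30013738e-01 1.63875753e+00 3.69131017e-05
 8.72773126e-01 3.64002315e-01]
```

View pics/w12.png

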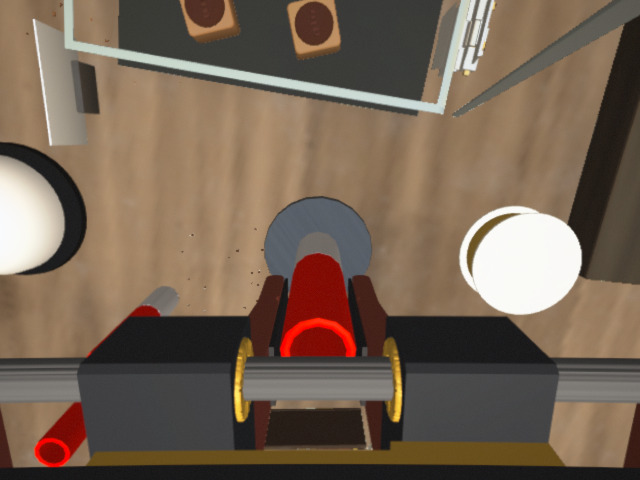

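```bash
python3 -m handwheel '[{"gripper":1,"tx":0,"ty":0,"tz":-0.02,"rx":0,"ry":0,"rz":0},{"gripper":1,"tx":0,"ty":0,"tz":-0.05,"rx":0,"ry":0,"rz":0},{"gripper":1,"tx":0,"ty":0,"tz":-0.055,"rx":0,"ry":0,"rz":0},{"gripper":1,"tx":0,"ty":0,"tz":-0.06,"rx":0,"ry":0,"rz":0},{"gripper":1,"tx":0,"ty":0,"tz":0,"rx":0,"ry":0,"rz":0}]'
python3 -m handwheel '[{"gripper":1,"tx":-0.04,"ty":-0.014,"tz":0,"rx":0,"ry":0,"rz":0},{"gripper":1,"tx":-0.055,"ty":-0.02,"tz":0,"rx":0,"ry":0,"rz":0},{"gripper":1,"tx":-0.055,"ty":-0.02,"tz":0,"rx":0,"ry":0,"rz":0},{"gripper":1,"tx":-0.055,"ty":-0.02,"tz":0,"rx":0,"ry":0,"rz":0},{"gripper":1,"tx":-0.055,"ty":-0.02,"tz":0,"rx":0,"ry":0,"rz":0},{"gripper":1,"tx":-0.055,"ty":-0.02,"tz":0,"rx":0,"ry":0,"rz":0},{"gripper":1,"tx":-0.055,"ty":-0.02,"tz":0,"rx":0,"ry":0,"rz":0},{"gripper":1,"tx":-0.03,"ty":-0.01,"tz":0,"rx":0,"ry":0,"rz":0}]'
python3 -m handwheel '[{"gripper":1,"tx":-0.005,"ty":-0.005,"tz":0,"rx":0,"ry":0,"rz":0},{"gripper":1,"tx":0,"ty":0,"tz":0,"rx":0,"ry":0,"rz":0},{"gripper":1,"tx":0,"ty":0,"tz":0,"rx":0,"ry":0,"rz":0}]'
python3 - <<'E'
from h import *
p=shot('wrist','w13');o=ctrl.get_obs();print(o['ee_pos'],o['orientation'],o['ft_force'],o['width'],o['qpos']);disc(p)
E
```

```text
t: 14.15
ee_pos: [578.1, 306.9, 461.1]
orientation: [2.098, 2.333, 0.017]
ft_force: [0.3, 0.5, -1.2]
width: 25.8
t: 15.15
ee_pos: [474.9, -108.6, 453.5]
orientation: [-2.103, -2.333, 0.001]
ft_force: [1.1, 0.2, -1.3]
width: 25.5
t: 15.52
ee_pos: [472.0, -111.0, 453.6]
orientation: [-2.099, -2.337, -0.0]
ft_force: [-0.2, 0.1, -0.6]
width: 25.8
[ 472.10252694 -110.98391768  453.61075242] [-2.09890618e+00 -2.33720278e+00 -1.74670133e-04] [ 0.11343682  0.35512228 -1.00659929] 25.617543340361266 [-2.55490142e-01  1.54711149e-01  1.88311406e+00  2.47982124e-04
  1.10395417e+00 -3.62933575e-01]
disc [283 119  31  31 767] [297.61538462 133.96610169] [447.00626593 -44.75482619  72.        ]
```

View pics/w13.png

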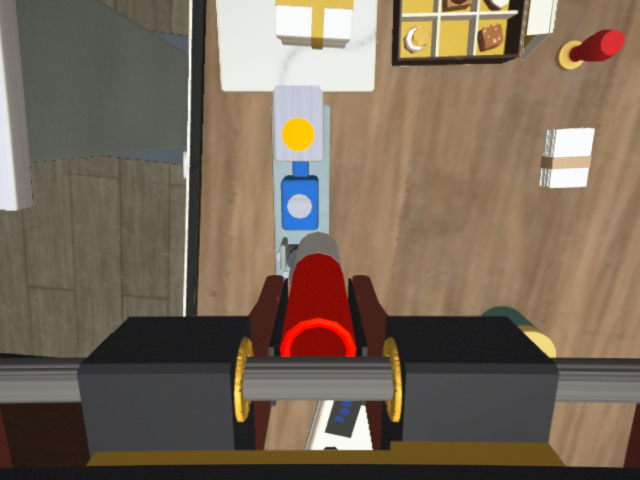

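Run:
```python
from h import *
p=shot('wrist');T=toolT()
im=p['image'];hsv=cv2.cvtColor(im,cv2.COLOR_RGB2HSV)
cv2.imwrite('pics/c13.png',cv2.resize(im[220:380,230:410],None,fx=4,fy=3.75)[:,:,::-1])
def off(u,v,dz):
    return T[:3,:3].T@(pz(p,u,v,T[2,3]-dz)-T[:3,3])
for v in (318,325,335,342,345,355): print(v,off(318.5,v,140.8).round(1))
print('bottom', [off(318,v,260.8).round(1) for v in (232,240,248)])
print('spigot collar?',pz(p,297,258,57))
print('block',pz(p,299.5,206,55),'plate end',pz(p,328,105,10),pz(p,275,105,10))
```

```text
318 [ 11.5  -0.2 140.8]
325 [  9.   -0.2 140.8]
335 [  5.4  -0.2 140.8]
342 [  2.8  -0.2 140.8]
345 [  1.7  -0.2 140.8]
355 [ -2.   -0.2 140.8]
bottom [array([ 10.8,  -0.3, 260.8]), array([  5.7,  -0.3, 260.8]), array([  0.6,  -0.3, 260.8])]
spigot collar? [ 456.82812801 -161.79998431   57.        ]
block [ 454.27704291 -110.56449225   55.        ] plate end [471.65663264 -14.38724588  10.        ] [419.14902718 -20.08728401  10.        ]
```

View pics/c13.png

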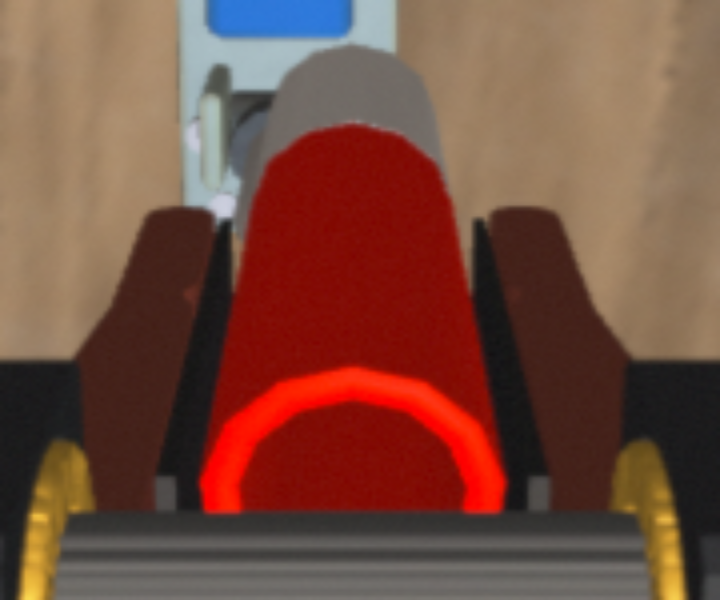

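```bash
python3 -m handwheel '[{"gripper":1,"tx":-0.03,"ty":-0.01,"tz":0,"rx":0,"ry":0,"rz":0},{"gripper":1,"tx":-0.0205,"ty":-0.0078,"tz":0.01,"rx":0,"ry":0,"rz":0},{"gripper":1,"tx":0,"ty":0,"tz":0.03,"rx":0,"ry":0,"rz":0},{"gripper":1,"tx":0,"ty":0,"tz":0.025,"rx":0,"ry":0,"rz":0},{"gripper":1,"tx":0,"ty":0,"tz":0,"rx":0,"ry":0,"rz":0},{"gripper":1,"tx":0,"ty":0,"tz":0,"rx":0,"ry":0,"rz":0}]'
python3 - <<'E'
from h import *
p=shot('scene','s14');cv2.imwrite('pics/s14c.png',cv2.resize(p['image'][190:290,280:380],None,fx=6,fy=6,interpolation=cv2.INTER_CUBIC)[:,:,::-1])
p=shot('wrist','w14')
o=ctrl.get_obs();print(o['ee_pos'],o['orientation'],o['ft_force'])
E
```

```text
t: 16.38
ee_pos: [460.1, -163.8, 389.4]
orientation: [2.099, 2.336, 0.001]
ft_force: [-0.2, -0.8, 0.2]
width: 25.8
[ 460.05506917 -163.95585842  389.77789863] [2.09887392e+00 2.33515396e+00 1.13125010e-03] [-0.4096074  -0.10561196 -0.9360887 ]
```

View pics/s14c.png

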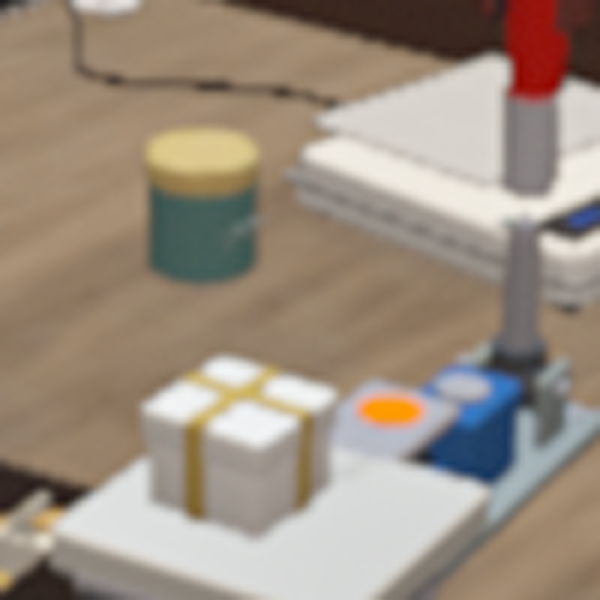

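View pics/w14.png

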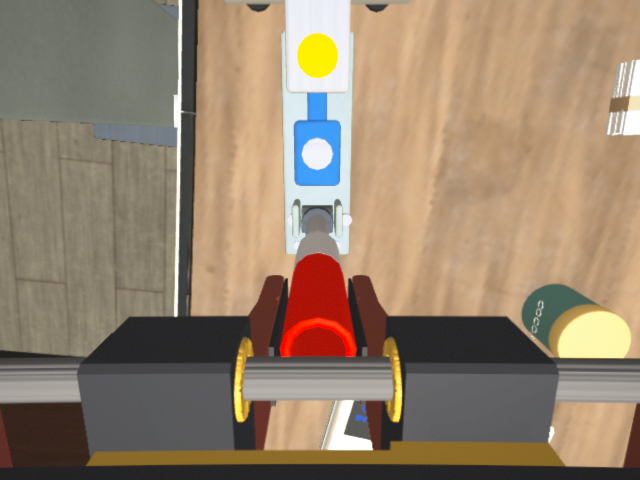

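```bash
python3 -m handwheel '[{"gripper":1,"tx":0,"ty":0,"tz":0.01,"rx":0,"ry":0,"rz":0},{"gripper":1,"tx":0,"ty":0,"tz":0.008,"rx":0,"ry":0,"rz":0},{"gripper":1,"tx":0,"ty":0,"tz":0.006,"rx":0,"ry":0,"rz":0},{"gripper":1,"tx":0,"ty":0,"tz":0.006,"rx":0,"ry":0,"rz":0},{"gripper":1,"tx":0,"ty":0,"tz":0,"rx":0,"ry":0,"rz":0}]'
python3 - <<'E'
from h import *
p=shot('scene','s15');cv2.imwrite('pics/s15c.png',cv2.resize(p['image'][190:290,280:380],None,fx=6,fy=6,interpolation=cv2.INTER_CUBIC)[:,:,::-1])
o=ctrl.get_obs();print(o['ee_pos'],o['orientation'],o['ft_force'],o['moment'])
E
```

```text
t: 17.1
ee_pos: [459.4, -164.1, 358.1]
orientation: [-2.1, -2.335, 0.001]
ft_force: [0.9, -0.4, -0.4]
width: 25.7
[ 459.47059679 -164.09520484  358.42142579] [-2.10045210e+00 -2.33543612e+00  3.61900018e-04] [-0.07718188  0.2113737  -0.36047367] [-0.04725144 -0.08633589  0.01056206]
```

View pics/s15c.png

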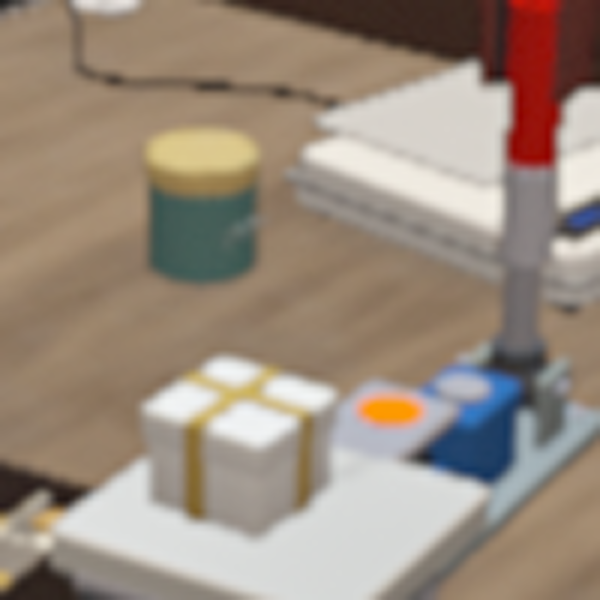

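On the spigot, no force. 42 mm to go.

```bash
python3 -m handwheel '[{"gripper":1,"tx":0,"ty":0,"tz":0.008,"rx":0,"ry":0,"rz":0},{"gripper":1,"tx":0,"ty":0,"tz":0.008,"rx":0,"ry":0,"rz":0},{"gripper":1,"tx":0,"ty":0,"tz":0.008,"rx":0,"ry":0,"rz":0},{"gripper":1,"tx":0,"ty":0,"tz":0.008,"rx":0,"ry":0,"rz":0},{"gripper":1,"tx":0,"ty":0,"tz":0.004,"rx":0,"ry":0,"rz":0},{"gripper":1,"tx":0,"ty":0,"tz":0,"rx":0,"ry":0,"rz":0}]'
```

```text
t: 17.9
ee_pos: [459.4, -164.1, 322.3]
orientation: [-2.1, -2.335, 0.0]
ft_force: [-0.1, 0.2, -0.8]
width: 25.7
```

```bash
python3 -m handwheel '[{"gripper":1,"tx":0,"ty":0,"tz":0.002,"rx":0,"ry":0,"rz":0},{"gripper":1,"tx":0,"ty":0,"tz":0.002,"rx":0,"ry":0,"rz":0},{"gripper":1,"tx":0,"ty":0,"tz":0,"rx":0,"ry":0,"rz":0}]'
```

```text
t: 18.27
ee_pos: [459.5, -164.1, 318.6]
orientation: [-2.101, -2.336, 0.0]
ft_force: [-0.2, -0.4, -1.0]
width: 25.7
```

```bash
python3 -m handwheel '[{"gripper":1,"tx":0,"ty":0,"tz":0.0015,"rx":0,"ry":0,"rz":0},{"gripper":1,"tx":0,"ty":0,"tz":0.0015,"rx":0,"ry":0,"rz":0},{"gripper":1,"tx":0,"ty":0,"tz":0.0005,"rx":0,"ry":0,"rz":0},{"gripper":1,"tx":0,"ty":0,"tz":0,"rx":0,"ry":0,"rz":0}]'
python3 - <<'E'
from h import *
p=shot('scene','s16');cv2.imwrite('pics/s16c.png',cv2.resize(p['image'][190:290,280:380],None,fx=6,fy=6,interpolation=cv2.INTER_CUBIC)[:,:,::-1])
o=ctrl.get_obs();print(o['ee_pos'],o['orientation'],o['ft_force'],o['moment'])
E
```

```text
t: 18.77
ee_pos: [459.6, -164.2, 315.6]
orientation: [2.101, 2.336, 0.0]
ft_force: [-1.9, 0.0, 4.3]
width: 25.8
[ 459.63222833 -164.13358967  315.64132723] [2.10037969e+00 2.33565921e+00 2.04819892e-04] [-1.00574916 -0.63446561  6.07793519] [-0.01607789  0.23417557 -0.02012108]
```

View pics/s16c.png

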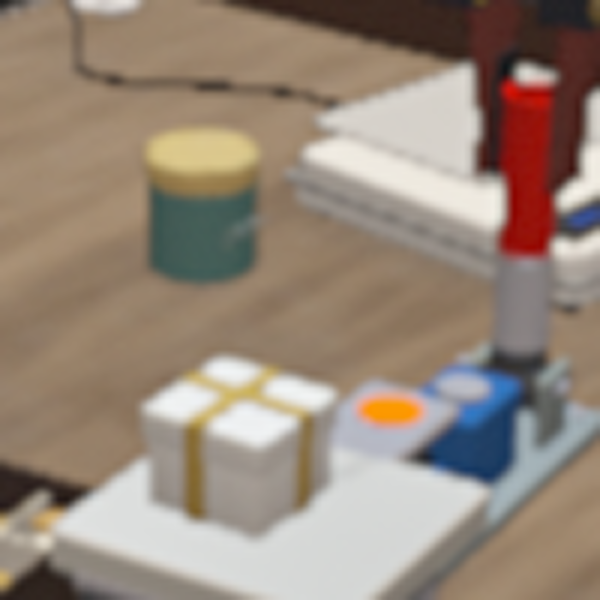

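```bash
python3 -m handwheel '[{"gripper":1,"tx":-0.0245,"ty":0,"tz":0.0009,"rx":0,"ry":5,"rz":0},{"gripper":1,"tx":0,"ty":0,"tz":0,"rx":0,"ry":0,"rz":0}]'
cat >> h.py <<'E'
H=np.array([459.9,-164.9,35.])
def hs(H=H):
    o=ctrl.get_obs();T=toolT(o);a=T[:3,:3].T@(H-T[:3,3]);u=-T[:3,2]
    print('hinge in tool',a.round(1),'tilt deg',np.degrees(np.arccos(u[2])).round(2),'F',np.round(o['ft_force'],1),'Ftool',(T[:3,:3].T@o['ft_force']).round(1),'M',np.round(o['moment'],2),'w',round(o['width'],1),'t',o['t'],'q',o['qpos'].round(2))
E
python3 -c "
from h import *
hs()"
```

```text
t: 19.08
ee_pos: [462.5, -189.3, 314.6]
orientation: [-2.06, -2.285, -0.091]
ft_force: [1.6, 3.2, 7.8]
width: 25.5
hinge in tool [ 2.000e-01 -3.000e-01  2.806e+02] tilt deg 4.99 F [1.6 3.2 7.8] Ftool [ 3.7  1.9 -7.5] M [ 0.74 -0.32  0.02] w 25.5 t 19.075 q [-0.43  0.38  1.96  0.1   0.85 -0.6 ]
```

```bash
python3 -m handwheel '[{"gripper":1,"tx":-0.0235,"ty":0,"tz":0.001,"rx":0,"ry":4.8,"rz":0},{"gripper":1,"tx":-0.0235,"ty":0,"tz":0.001,"rx":0,"ry":4.8,"rz":0},{"gripper":1,"tx":-0.0235,"ty":0,"tz":0.001,"rx":0,"ry":4.8,"rz":0},{"gripper":1,"tx":0,"ty":0,"tz":0,"rx":0,"ry":0,"rz":0}]'
python3 -c "
from h import *
hs();shot('wrist','w17')
p=shot('scene','s17');cv2.imwrite('pics/s17c.png',cv2.resize(p['image'][190:290,280:380],None,fx=6,fy=6,interpolation=cv2.INTER_CUBIC)[:,:,::-1])"
```

```text
t: 19.58
ee_pos: [469.9, -257.7, 299.7]
orientation: [-1.924, -2.132, -0.329]
ft_force: [1.8, 2.3, 11.4]
width: 25.6
hinge in tool [ -0.   -0.4 280.7] tilt deg 19.42 F [ 1.8  2.3 11.4] Ftool [  5.8   2.  -10.1] M [ 1.08 -0.31 -0.15] w 25.6 t 19.575 q [-0.59  0.49  1.85  0.3   1.05 -0.87]
```

View pics/w17.png

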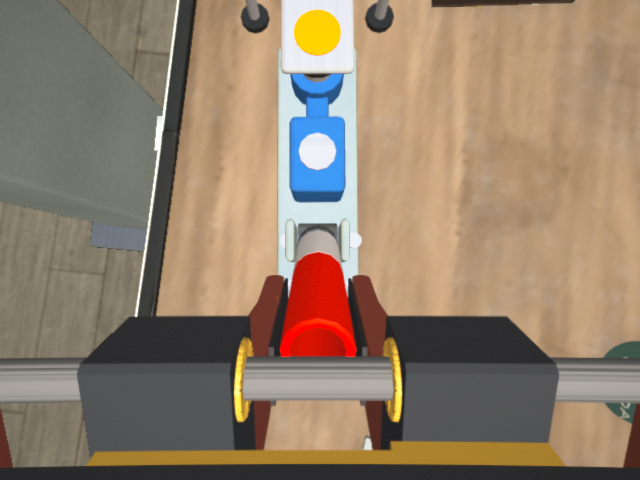

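View pics/s17c.png

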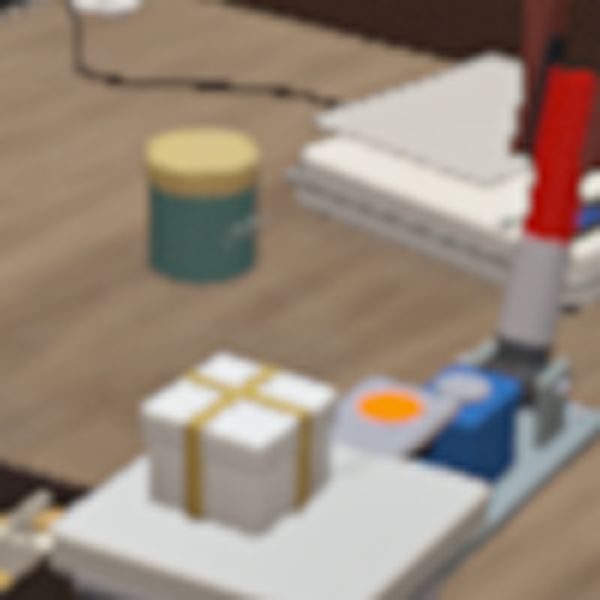

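```bash
python3 -m handwheel '[{"gripper":1,"tx":-0.024,"ty":0,"tz":0.001,"rx":0,"ry":4.9,"rz":0},{"gripper":1,"tx":-0.024,"ty":0,"tz":0.001,"rx":0,"ry":4.9,"rz":0},{"gripper":1,"tx":-0.024,"ty":0,"tz":0.001,"rx":0,"ry":4.9,"rz":0},{"gripper":1,"tx":0,"ty":0,"tz":0,"rx":0,"ry":0,"rz":0}]'
python3 -c "
from h import *
hs()"
```

```text
t: 20.18
ee_pos: [476.7, -321.7, 267.2]
orientation: [-1.773, -1.965, -0.543]
ft_force: [1.9, -0.2, 10.8]
width: 25.5
hinge in tool [ 1.000e-01 -4.000e-01  2.806e+02] tilt deg 34.15 F [ 1.9 -0.2 10.8] Ftool [ 5.7  1.9 -9.2] M [ 1.07 -0.25 -0.23] w 25.5 t 20.175 q [-0.7   0.63  1.72  0.42  1.28 -1.03]
```

```bash
python3 -m handwheel '[{"gripper":1,"tx":-0.024,"ty":0,"tz":0.001,"rx":0,"ry":4.9,"rz":0},{"gripper":1,"tx":-0.024,"ty":0,"tz":0.001,"rx":0,"ry":4.9,"rz":0},{"gripper":1,"tx":0,"ty":0,"tz":0,"rx":0,"ry":0,"rz":0},{"gripper":1,"tx":0,"ty":0,"tz":0,"rx":0,"ry":0,"rz":0}]'
python3 -c "
from h import *
hs();shot('wrist','w18')
p=shot('scene','s18');cv2.imwrite('pics/s18c.png',cv2.resize(p['image'][190:290,280:380],None,fx=6,fy=6,interpolation=cv2.INTER_CUBIC)[:,:,::-1])"
```

```text
t: 20.68
ee_pos: [480.7, -358.0, 237.7]
orientation: [-1.667, -1.85, -0.669]
ft_force: [1.2, -2.0, 9.7]
width: 25.5
hinge in tool [ -0.3  -0.3 280.7] tilt deg 43.84 F [ 1.2 -2.   9.7] Ftool [ 5.2  0.9 -8.5] M [ 0.72 -0.19 -0.24] w 25.5 t 20.675 q [-0.76  0.74  1.63  0.47  1.42 -1.09]
```

View pics/w18.png

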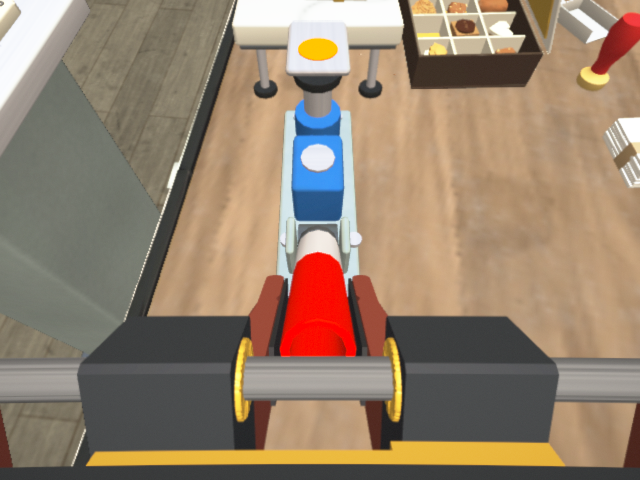

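View pics/s18c.png

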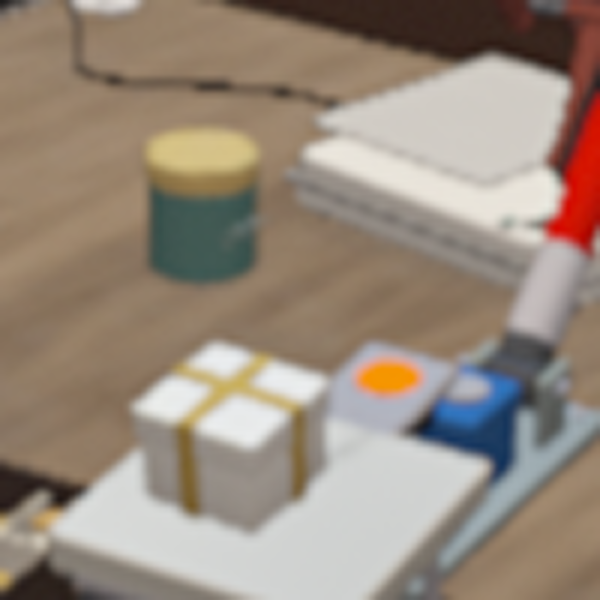

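```bash
python3 -m handwheel '[{"gripper":1,"tx":0.024,"ty":0,"tz":0.001,"rx":0,"ry":-4.9,"rz":0},{"gripper":1,"tx":0.024,"ty":0,"tz":0.001,"rx":0,"ry":-4.9,"rz":0},{"gripper":1,"tx":0.024,"ty":0,"tz":0.001,"rx":0,"ry":-4.9,"rz":0},{"gripper":1,"tx":0.024,"ty":0,"tz":0.001,"rx":0,"ry":-4.9,"rz":0},{"gripper":1,"tx":0,"ty":0,"tz":0,"rx":0,"ry":0,"rz":0}]'
python3 -c "
from h import *
hs()"
```

```text
t: 21.4
ee_pos: [472.0, -277.2, 292.2]
orientation: [-1.872, -2.084, -0.4]
ft_force: [0.7, 1.1, 6.6]
width: 25.9
hinge in tool [-1.800e+00 -1.000e-01  2.809e+02] tilt deg 24.1 F [0.7 1.1 6.6] Ftool [ 3.6  0.8 -5.6] M [ 0.32 -0.14 -0.06] w 25.9 t 21.4 q [-0.62  0.53  1.81  0.34  1.12 -0.93]
```

```bash
python3 -m handwheel '[{"gripper":1,"tx":0.0235,"ty":0,"tz":0.001,"rx":0,"ry":-4.9,"rz":0},{"gripper":1,"tx":0.0235,"ty":0,"tz":0.001,"rx":0,"ry":-4.9,"rz":0},{"gripper":1,"tx":0.0235,"ty":0,"tz":0.001,"rx":0,"ry":-4.9,"rz":0},{"gripper":1,"tx":0.024,"ty":0,"tz":0.001,"rx":0,"ry":-4.9,"rz":0},{"gripper":1,"tx":0.012,"ty":0,"tz":0.0005,"rx":0,"ry":-2.5,"rz":0},{"gripper":1,"tx":0,"ty":0,"tz":0,"rx":0,"ry":0,"rz":0},{"gripper":1,"tx":0,"ty":0,"tz":0,"rx":0,"ry":0,"rz":0}]'
python3 -c "
from h import *
hs();shot('wrist','w19')
p=shot('scene','s19');cv2.imwrite('pics/s19c.png',cv2.resize(p['image'][190:290,280:380],None,fx=6,fy=6,interpolation=cv2.INTER_CUBIC)[:,:,::-1])"
```

```text
t: 22.28
ee_pos: [461.1, -175.8, 315.4]
orientation: [-2.082, -2.316, -0.039]
ft_force: [-1.1, 2.4, 8.7]
width: 25.8
hinge in tool [  0.7  -0.3 280.6] tilt deg 2.09 F [-1.1  2.4  8.7] Ftool [ 2.8 -0.8 -8.6] M [ 0.42  0.1  -0.03] w 25.8 t 22.275 q [-0.4   0.37  1.98  0.04  0.81 -0.53]
```

View pics/w19.png

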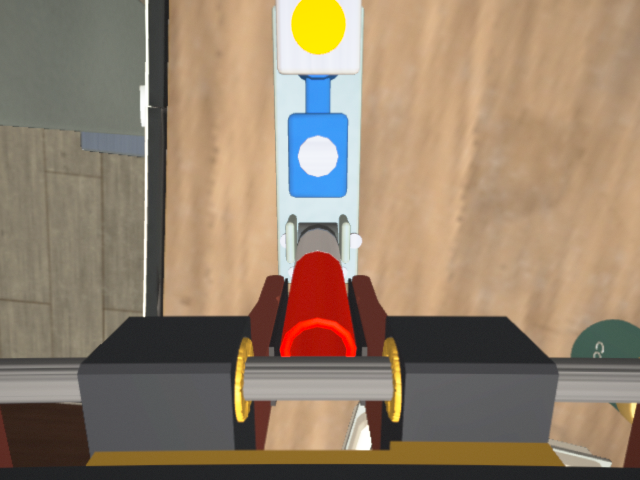

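View pics/s19c.png

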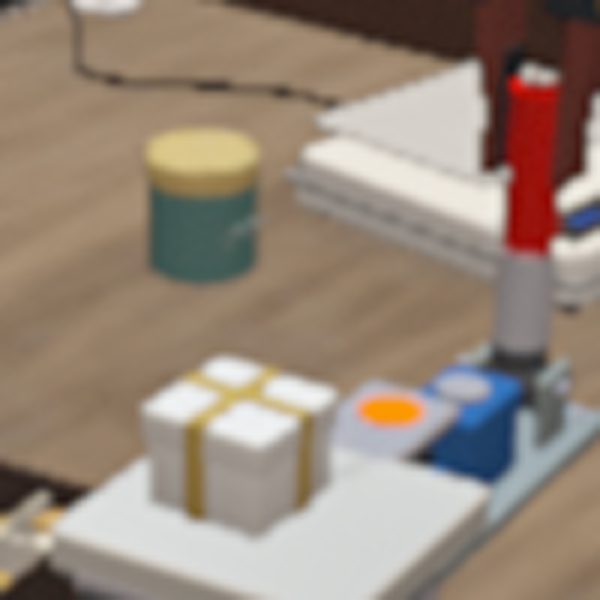

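```bash
python3 -m handwheel '[{"gripper":1,"tx":-0.023,"ty":0,"tz":0.001,"rx":0,"ry":4.8,"rz":0},{"gripper":1,"tx":-0.0235,"ty":0,"tz":0.001,"rx":0,"ry":4.8,"rz":0},{"gripper":1,"tx":-0.0235,"ty":0,"tz":0.001,"rx":0,"ry":4.8,"rz":0},{"gripper":1,"tx":-0.0235,"ty":0,"tz":0.001,"rx":0,"ry":4.8,"rz":0},{"gripper":1,"tx":0,"ty":0,"tz":0,"rx":0,"ry":0,"rz":0}]'
python3 -c "
from h import *
hs()"
python3 -m handwheel '[{"gripper":1,"tx":-0.024,"ty":0,"tz":0.001,"rx":0,"ry":4.9,"rz":0},{"gripper":1,"tx":-0.024,"ty":0,"tz":0.001,"rx":0,"ry":4.9,"rz":0},{"gripper":1,"tx":-0.024,"ty":0,"tz":0.001,"rx":0,"ry":4.9,"rz":0},{"gripper":1,"tx":0,"ty":0,"tz":0,"rx":0,"ry":0,"rz":0}]'
python3 -c "
from h import *
hs()"
```

```text
t: 23.0
ee_pos: [470.9, -268.2, 295.7]
orientation: [-1.903, -2.11, -0.36]
ft_force: [0.5, 2.2, 11.9]
width: 25.3
hinge in tool [  1.3  -0.3 280.6] tilt deg 21.46 F [ 0.5  2.2 11.9] Ftool [  6.3   0.7 -10.3] M [ 1.11 -0.22 -0.11] w 25.3 t 23.0 q [-0.61  0.51  1.83  0.32  1.08 -0.9 ]
t: 23.5
ee_pos: [477.6, -330.8, 260.7]
orientation: [-1.751, -1.941, -0.571]
ft_force: [2.2, 0.8, 10.9]
width: 25.4
hinge in tool [ 1.400e+00 -2.000e-01  2.807e+02] tilt deg 36.2 F [ 2.2  0.8 10.9] Ftool [ 6.9  2.3 -8.5] M [ 1.03 -0.33 -0.23] w 25.4 t 23.5 q [-0.72  0.65  1.7   0.43  1.31 -1.04]
```

```bash
python3 -m handwheel '[{"gripper":1,"tx":-0.0185,"ty":0,"tz":0.0007,"rx":0,"ry":3.9,"rz":0},{"gripper":1,"tx":-0.0185,"ty":0,"tz":0.0007,"rx":0,"ry":3.9,"rz":0},{"gripper":1,"tx":0,"ty":0,"tz":0,"rx":0,"ry":0,"rz":0},{"gripper":1,"tx":0,"ty":0,"tz":0,"rx":0,"ry":0,"rz":0},{"gripper":1,"tx":0,"ty":0,"tz":0,"rx":0,"ry":0,"rz":0},{"gripper":1,"tx":0,"ty":0,"tz":0,"rx":0,"ry":0,"rz":0}]'
python3 -c "
from h import *
hs();p=shot('wrist','w20');cv2.imwrite('pics/w20c.png',cv2.resize(p['image'][200:370,230:410],None,fx=4,fy=3.5)[:,:,::-1])
w=cloud(p);print('lug',w[40,318],w[65,318]);print('tool x tube rim',p['image'][300:360,318].tolist()[::6])
p=shot('scene','s20');cv2.imwrite('pics/s20c.png',cv2.resize(p['image'][190:290,280:380],None,fx=6,fy=6,interpolation=cv2.INTER_CUBIC)[:,:,::-1])"
```

```text
t: 24.25
ee_pos: [480.7, -358.0, 237.7]
orientation: [-1.667, -1.851, -0.669]
ft_force: [1.9, -0.8, 7.0]
width: 25.4
hinge in tool [-1.000e-01 -1.000e-01  2.807e+02] tilt deg 43.79 F [ 1.9 -0.8  7. ] Ftool [ 4.1  1.8 -5.7] M [ 0.19 -0.23 -0.23] w 25.4 t 24.25 q [-0.76  0.74  1.63  0.47  1.42 -1.09]
lug [445.64863145 -30.29195625  86.38814976] [448.95838723 -61.69818609  90.33901568]
tool x tube rim [[253, 15, 0], [253, 8, 0], [253, 9, 0], [255, 20, 0], [255, 0, 0], [252, 12, 0], [252, 14, 0], [252, 12, 0], [252, 13, 0], [251, 12, 0]]
```

View pics/w20.png

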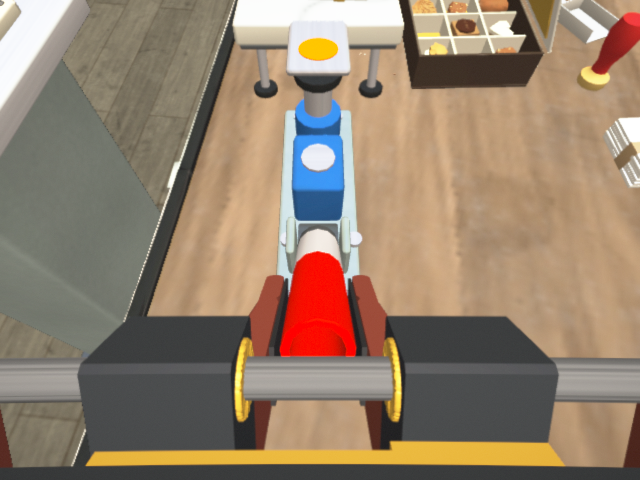

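View pics/s20c.png

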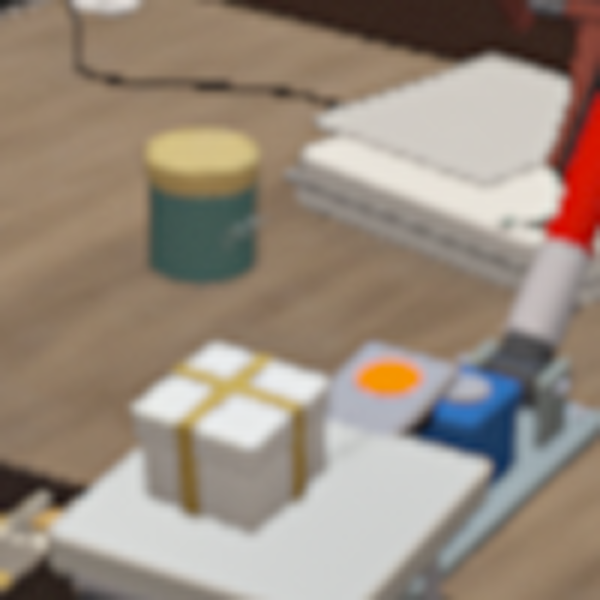

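```bash
python3 -m handwheel '[{"gripper":1,"tx":0,"ty":0,"tz":0,"rx":0,"ry":0,"rz":0},{"gripper":1,"tx":0,"ty":0,"tz":0,"rx":0,"ry":0,"rz":0},{"gripper":1,"tx":0,"ty":0,"tz":0,"rx":0,"ry":0,"rz":0},{"gripper":1,"tx":0,"ty":0,"tz":0,"rx":0,"ry":0,"rz":0}]'
python3 -c "
from h import *
hs();p=shot('wrist');w=cloud(p);print(w[40,318],w[65,318]);print(ctrl.close_job())"
```

```text
t: 24.85
ee_pos: [480.7, -357.9, 237.8]
orientation: [-1.667, -1.851, -0.669]
ft_force: [1.2, -1.9, 7.6]
width: 25.6
hinge in tool [-2.000e-01 -1.000e-01  2.807e+02] tilt deg 43.79 F [ 1.2 -1.9  7.6] Ftool [ 3.8  1.  -6.8] M [ 0.18 -0.27 -0.22] w 25.6 t 24.85 q [-0.76  0.74  1.63  0.47  1.42 -1.09]
[445.85422906 -32.06401884  87.67799416] [448.90434896 -61.00655719  89.84665392]
the job is handed in; nothing more can be done
None
```

The job is handed in at about 25 s, with the plinth raised on the jack and the gripper still holding the handle down. No verdict was reported.

- **Jack:** it is set flat under the lug with its spigot end away from the plinth. The wrist camera put the saddle about 1 mm from the lug disc. A later, more distant picture put the spigot 3–4 mm off, still inside the 10 mm allowed.
- **Tube:** I carried it over the praline box and pushed it onto the spigot. It met the collar with about 7 N at the height I expected, and the pictures show it seated there.
- **Strokes:** the handle went down to about 44° (0.76 rad), came back up to about 2°, and went down again to 43.8°. These angles are the measured tool tilt, because the handle joint itself cannot be read.
- **Last checks:** between two checks 0.6 s apart the arm did not move and the grip stayed on the tube at 25.5 mm. The lug's top was about 88–90 mm high, against 72 mm when down, which is a tilt of roughly 0.10 rad. In the last pictures the jack looked flat and the gripper was clear of the plinth. The things in those views had not visibly moved; the timer, bell and ribbon spool were not checked after the strokes.

No check failed. The forces between saddle and plinth and between fingers and tube could not be read directly.

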